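# Lock the grooved breather plug into the transfer vessel's cam coupler

### The job

The solvent transfer vessel has been filled: close it. With both cam arms up, put the blue-topped breather plug in the coupler on the vessel's neck and push it in by feel, past the light drag of the valve poppet, until it bears firmly on the gasket; do not force it further, that is the cams' work. Then swing the two brass cam arms down together, about level with each other and without forcing them, until both lie flat against the coupler; leave the beaker, wash bottle and vials as they stand.

Things in the scene. Friction and masses are not known exactly. Their poses are not given: they have to be found in the camera images.
- transfer_vessel: stainless vessel, 116 mm in diameter, fixed to the bench; origin at the centre of its underside, z up. Shell to 70 mm, shoulder to 93 mm high (89 mm at 40 mm from the axis), then a narrow neck that carries the coupler on the vessel's axis. The cam arms are at its +y and -y sides; carrying handles at +x and -x, 52 mm high, reach 75 mm from the axis
- coupler_mouth (a point): centre of the rim of the aluminium cam-and-groove coupler, 157 mm above the bench. The coupler is 44 mm in diameter (rim 47 mm), open upward, with a round vertical bore 32 mm in diameter. There is free space for fingers all round it above the vessel's shoulder
- breather_plug: loose grooved plug, 48 mm high, 120 g, upright on the bench; origin: centre of its underside, z along its axis. Steel nose 30 mm in diameter, 0 to 10 mm, 3 mm chamfer; 17 mm neck in the groove, 16 to 21 mm; 37 mm flange, 29 to 33 mm; round blue grip 28 mm in diameter, 33 to 48 mm, flat top. Locked home, its origin is on the vessel's axis, 130 mm above the vessel's underside
- plug_home (a point): point on the bore's axis where the centre of the plug's underside lies when locked, 27 mm below the rim, 130 mm above the bench. The plug first pushes a brass valve poppet ahead of it (stands 6.5 to 7 mm above this point; 2 to 9 N, stays where pushed), then lands on the gasket, worn: 0.4 to 4.4 mm above this point, not measured. There the push rises sharply: stop at 12 to 18 N
- cam_left (a joint): angle of the cam arm at the vessel's +y side, rad: 0 = fully up (25 degrees above level, outward), 0.44 = level, 2.007 = closed, hanging flat against the coupler. The arm stays where it is left. It is stiff: about 0.15 Nm from its pivot, 0.2 to 0.4 Nm once its eccentric cam draws the plug down (last 1.3 rad). If the plug is not down on the gasket the cams jam on its nose about half way
- cam_right (a joint): the same for the cam arm at the vessel's -y side. Either arm takes a finger's push of 5 to 25 N near its end; over 40 N forces it. An arm more than half a radian ahead of the other pulls the plug askew
- cam_left_pivot (a point): left cam arm: brass blade 11 mm wide, 5.5 mm thick, pull ring at its end. Point on its pivot pin, 150 mm above the bench, 20 mm from the coupler's axis on the vessel's +y side. The blade reaches 51 mm from the pivot (ring 67 mm). Open, it points outward and a little up; closed, it hangs straight down, outer face 30.5 mm from the axis (61 mm over both arms, a little more at the ends)
- cam_right_pivot (a point): right cam arm: brass blade 11 mm wide, 5.5 mm thick, pull ring at its end. Point on its pivot pin, 150 mm above the bench, 20 mm from the coupler's axis on the vessel's -y side. The blade reaches 51 mm from the pivot (ring 67 mm). Open, it points outward and a little up; closed, it hangs straight down, outer face 30.5 mm from the axis (61 mm over both arms, a little more at the ends)
- cam_left_pad (a point): point on the left arm's outer (when open: upper) face, 40 mm from the pivot
- cam_right_pad (a point): the same point on the right arm
- beaker: plastic beaker, 69 mm wide, 83 mm high; origin at the centre of its underside
- wash_bottle: white wash bottle with blue cap, 65 mm body, spout to 209 mm high; origin at its underside
- vial_1: small capped vial, 25 mm wide, 56 mm high; origin at the centre of its underside
- vial_2: another vial like vial_1
Things that resemble listed ones, but are neither listed nor needed, are in the scene too. Leave any orange look-alike of the breather_plug alone.

How it is judged:
By the outcome, as a careful person would: the job done as asked, in the order asked, and still so for the second after the job is handed in, with the robot touching nothing.
It also fails if it takes over 72 s, if anything falls off the work surface, if the arm or the gripper's body presses on something with over 40 N, if the wrist force passes 120 N, or if a joint passes its speed limit or range.

### The arm

A 7-joint arm with a two-finger parallel gripper is mounted at the origin on a cart in front of the work surface, level with it; the furniture and walls round the work are solid. World frame = base frame: x ahead of the robot, y to its left, z up, the work surface at z = 0. Lengths are in m, angles in rad, forces in N, time in s.
With the tool pointing down it reaches from about 0.425 to 0.875 m from the base axis. Payload 8.4 kg.
Tool frame: the origin (TCP) lies at the very end of the fingers, on their centre line; the grasp point (between the pads) lies 19 mm behind it; z points along the fingers, y is the direction in which the jaws open and shut (so a half turn about z gives the same grasp; the last joint's range is limited). The gripper opens to 85 mm and grips with 20 to 120 N. Pads are 22 mm wide; open, the fingers measure 114 mm over their backs; the gripper's body (76 mm by 85 mm) begins 54 mm behind the grasp point. The pads swing forward as they close: fully open they stand 13 mm farther back than shut.
Start: joints at [-1.274, 0.333, 0.04, 1.465, -0.013, 1.343, -0.059], TCP at [0.251, 0.6, 0.231] pointing down, gripper open.
Joint ranges: [-2.58, 2.58], [-0.38, 2.09], [-1.3, 1.39], [0.25, 2.4], [-1.5, 4.64], [0.08, 2.09], [-2.65, 2.65]. Speed limits (rad/s): [2.22, 2.22, 2.79, 2.79, 3.14, 3.14, 3.14].

### API

Orientations are given as a unit quaternion [w, x, y, z].
In Python, from cell import status, viewer, ticket gives the robot as it stands. The module is installed in compiled form; this text tells all that it offers.
- The arm moves only by the tool apply_moves, never from a script. Its argument "deltas" is a list of rows, each an object with "delta_pos": the shift along the world's x, y, z each as a share of 100 mm, from -1 to 1, a list of three; "rot": the turn, a rotation vector about the world's x, y, z each as a share of 45 degrees, from -1 to 1, a list of three; "grip": the gripper's target within -1 to 1 (fully open at 1, half-way at 0, shut at -1). A call has 1 to 5 rows; each row is the pose to reach, as a shift and turn from the pose commanded when the call began; what a row does not reach only later rows make up. A row lasts 1/8 s, in which the tool goes at most 62.5 mm and 10.7 degrees, less where a joint would pass 70% of its speed; a pose out of reach is approached as far as the arm can. A call with a number of a shift or a turn outside -1 to 1 is refused whole. A call with a gripper value outside its range is refused whole. The fingers move at their own pace and stop on an object; "grip_force" is the grip in N (left out, the last holds). Time passes only in rows, so rows that repeat a pose let the fingers close. It gives the time, the measured TCP pose, the force and the opening at its end, in the units of the state.
- status.state(): the state, without advancing time (a new reading comes with each control period).
- viewer.read_camera(name): name is "scene" or "top" or "wrist"; returns a dict with "image" (384x512x3 uint8, blue, green, red), "fovy" (degrees; the focal length in pixels is half the picture's height over the tangent of half this angle, whatever the lens; pixels are square), "cx", "cy" (the principal point, pixels), "origin" and "orientation" of the camera in the world. Camera axes: x right, y up, looking along -z (the intrinsics and any distortion apply to the point x, -y, -z); pixel columns grow to the right and rows downward; lengths in m; the calibration is good to about 2 mm. The wrist camera is an equidistant fisheye: a pixel r from the principal point sees the ray r / f radians off the axis. A picture is of the moment at which its call begins. There is no depth.
- ticket.close_job(): hands the job in, once; it reports no verdict.
The state is a dict: "t": time; "qpos": joint angles; "qd": joint speeds; "joint_torque": joint torques, N m; "tcp_pos": TCP position; "orientation": TCP orientation; "wrist_force": force on the tool from outside, world axes, zero at the start; "wrist_torque": the same for the moment, N m; "grip_width": finger opening in m.
Only numpy, scipy, OpenCV 4.12 (cv2) and the standard library are available. Lean on these libraries where they do the work, as an engineer would, in place of code of your own. Each camera call takes 0.05 s, during which the arm holds its last target.

## Working session

There is one attempt and no reset: what is moved stays moved. The work goes in short steps, Python scripts to look and compute and a tool call to move; the robot and the scene stay as the last step left them, time stands still between calls to the robot, and variables do not carry over. Pictures are saved under pics/ and viewed, and the job is handed in when it is done.

Besides the shell and the picture viewer there is one more tool, called as name([rows], argument=value, ...), one row to a line, values as JSON. apply_moves: Moves the arm, as the interface text tells. Shift numbers are shares of 100 mm and turn numbers shares of 45 degrees, none past 1 either way. Its arguments: {"type":"object","properties":{"deltas":{"type":"array","items":{"type":"object","properties":{"delta_pos":{"type":"array","items":{"type":"number","minimum":-1,"maximum":1}},"rot":{"type":"array","items":{"type":"number","minimum":-1,"maximum":1}},"grip":{"type":"number"}}}},"grip_force":{"type":"number"}},"required":["deltas"]}

```bash
mkdir -p pics
cat > h.py <<'E'
import numpy as np, cv2
from scipy.spatial.transform import Rotation as R
from cell import status, viewer, ticket
def cam(n,save=None):
    c=viewer.read_camera(n)
    if save: cv2.imwrite('pics/'+save+'.png',c['image'])
    return c
def f(c): return c['image'].shape[0]/2/np.tan(np.radians(c['fovy'])/2)
def rot(c):
    w,x,y,z=c['orientation']; return R.from_quat([x,y,z,w]).as_matrix()
def proj(c,p,fish=False):
    q=rot(c).T@(np.array(p)-np.array(c['origin'])); v=np.array([q[0],-q[1],-q[2]])
    if fish:
        r=np.hypot(v[0],v[1]); th=np.arctan2(r,v[2]); k=f(c)*th/max(r,1e-9)
        return c['cx']+k*v[0],c['cy']+k*v[1]
    return c['cx']+f(c)*v[0]/v[2],c['cy']+f(c)*v[1]/v[2]
def ray(c,u,v,fish=False):
    a,b=(u-c['cx'])/f(c),(v-c['cy'])/f(c)
    if fish:
        r=np.hypot(a,b); s=np.sin(r)/max(r,1e-9); d=np.array([a*s,-b*s,-np.cos(r)])
    else: d=np.array([a,-b,-1.])
    return np.array(c['origin']),rot(c)@d
def atz(c,u,v,z,fish=False):
    o,d=ray(c,u,v,fish); return o+d*(z-o[2])/d[2]
def st():
    s=status.state()
    for k in ['t','qpos','tcp_pos','orientation','wrist_force','wrist_torque','grip_width']: print(k,np.round(s[k],4))
    return s
E
python3 - <<'E'
from h import *
st()
for n in ['scene','top','wrist']:
    c=cam(n,n+'0'); print(n,c['fovy'],c['cx'],c['cy'],np.round(c['origin'],3),np.round(c['orientation'],3),[k for k in c])
E
```

```text
t 0.0
qpos [-1.2742  0.3339  0.0399  1.4663 -0.0134  1.3433 -0.0585]
tcp_pos [0.2504 0.5993 0.2304]
orientation [-1.000e-04  1.966e-01  9.805e-01 -8.000e-04]
wrist_force [ 0.1966  0.4422 -0.2402]
wrist_torque [ 0.0013 -0.0217  0.013 ]
grip_width 0.0853
scene 49.1094853839594 258.3900043261008 189.24751507686778 [-0.306 -0.966  0.734] [ 0.776  0.498 -0.198 -0.331] ['image', 'fovy', 'cx', 'cy', 'origin', 'orientation']
top 53.319255506376926 256.2996721244418 187.42026575585834 [ 0.453 -0.039  1.117] [-0.699 -0.043  0.042  0.713] ['image', 'fovy', 'cx', 'cy', 'origin', 'orientation']
wrist 65.70646984690485 252.31725801708876 191.98067378447192 [0.181 0.629 0.372] [ 0.823 -0.124 -0.082  0.548] ['image', 'fovy', 'cx', 'cy', 'origin', 'orientation']
```

View pics/scene0.png

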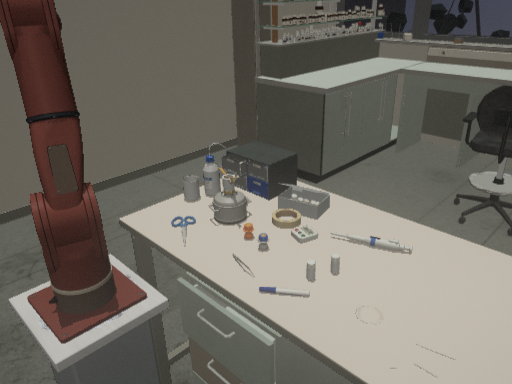

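View pics/top0.png

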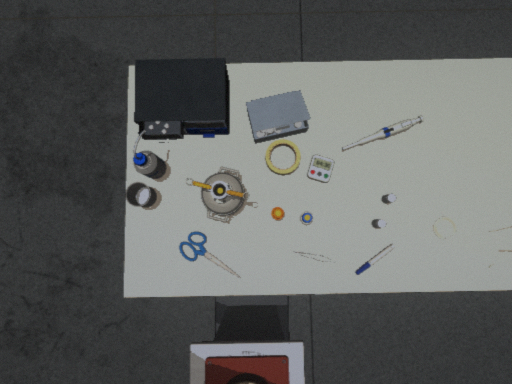

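View pics/wrist0.png

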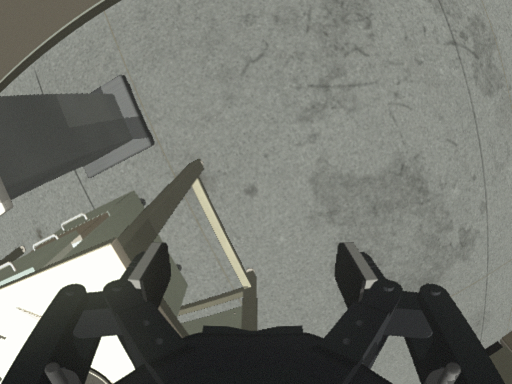

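Candidates for the plug in the top view are the orange-topped one at about (278,214) and the blue-topped one at about (307,218). I'll check both in a close crop.

Run:
```python
from h import *
i=cv2.imread('pics/top0.png'); a=cv2.resize(i[145:245,170:330],None,fx=5,fy=5,interpolation=cv2.INTER_CUBIC); cv2.imwrite('pics/topc.png',a)
i=cv2.imread('pics/scene0.png'); a=cv2.resize(i[160:260,180:310],None,fx=6,fy=6,interpolation=cv2.INTER_CUBIC); cv2.imwrite('pics/scenec.png',a)
```

```text
(no output)
```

View pics/topc.png

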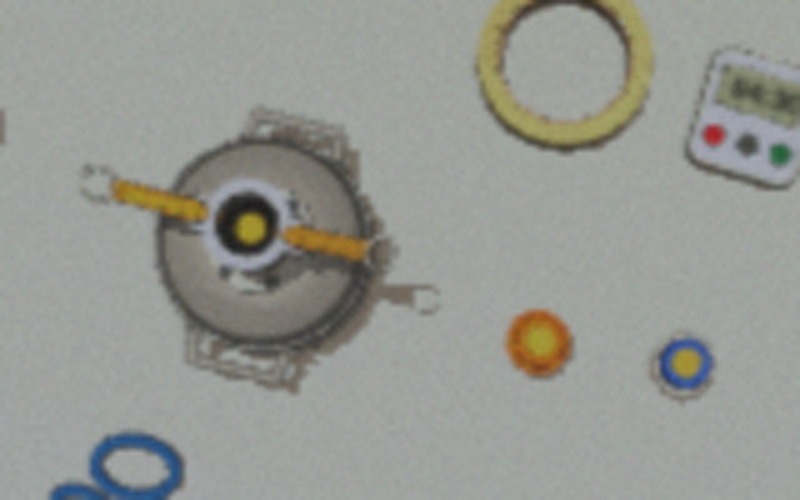

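View pics/scenec.png

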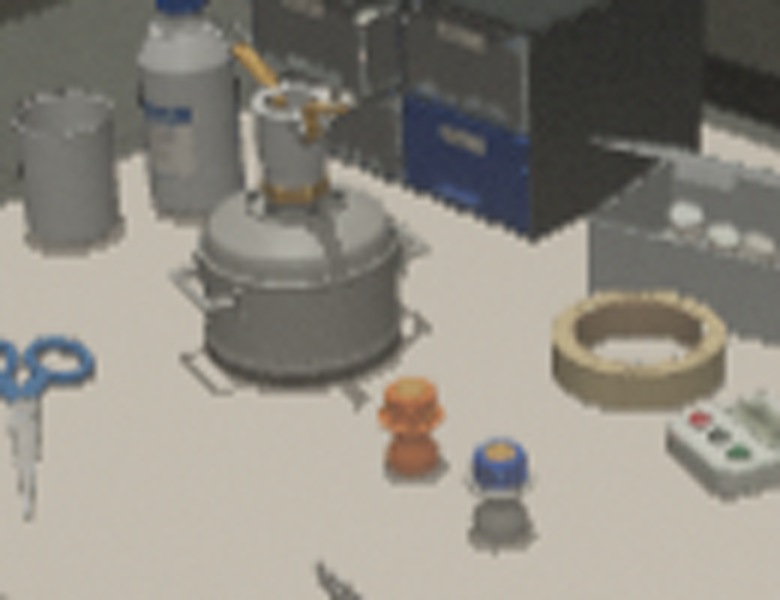

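Run:
```python
from h import *
c=viewer.read_camera('top'); s=viewer.read_camera('scene')
T=lambda x,y:(170+(x+.5)/5-.5,145+(y+.5)/5-.5); S=lambda x,y:(180+(x+.5)/6-.5,160+(y+.5)/6-.5)
def tri(a,b):
    o1,d1=ray(c,*a);o2,d2=ray(s,*b)
    A=np.stack([d1,-d2],1);k=np.linalg.lstsq(A,o2-o1,rcond=None)[0]
    p,q=o1+k[0]*d1,o2+k[1]*d2; return np.round((p+q)/2,4),np.round(np.linalg.norm(p-q),4)
print('rim',atz(c,*T(245,224),.157),tri(T(245,224),S(291,100)))
print('plug top',atz(c,*T(685,362),.048),tri(T(685,362),S(500,450)))
print('orange',atz(c,*T(540,342),.048))
for n,p in dict(Ltip=(95,183),Lblade=(113,190),Linner=(205,208),Rinner=(288,235),Rblade=(365,250),Rring=(385,250),shell=(264,241)).items():
    print(n,atz(c,*T(*p),.16))
print('left tip tri',tri(T(113,190),S(237,45)),'right',tri(T(380,250),S(350,100)))
for n,p in dict(h1=(300,125),h2=(245,370)).items(): print(n,atz(c,*T(*p),.052))
for n,p in dict(beaker=(147,197),wb=(152,165),v1=(388,198),v2=(379,223)).items(): print(n,atz(c,*p,.05))
```

```text
rim [0.56564768 0.05648777 0.157     ] (array([0.5649, 0.0569, 0.1578]), np.float64(0.0016))
plug top [ 0.49599333 -0.1774414   0.048     ] (array([ 0.4951, -0.1765,  0.0498]), np.float64(0.0022))
orange [ 0.50874114 -0.09689442  0.048     ]
Ltip [0.5876717  0.13182774 0.16      ]
Lblade [0.58392004 0.12272845 0.16      ]
Linner [0.57382616 0.07630375 0.16      ]
Rinner [0.55928762 0.03457919 0.16      ]
Rblade [ 0.5509226  -0.00407259  0.16      ]
Rring [ 0.55072138 -0.01413162  0.16      ]
shell [0.55649164 0.04669262 0.16      ]
left tip tri (array([0.5815, 0.122 , 0.1695]), np.float64(0.0029)) right (array([ 0.5482, -0.0121,  0.183 ]), np.float64(0.0006))
h1 [0.63352463 0.03547025 0.052     ]
h2 [0.49624959 0.06760568 0.052     ]
beaker [0.56072369 0.26810364 0.05      ]
wb [0.65149446 0.25524177 0.05      ]
v1 [ 0.54442572 -0.40671577  0.05      ]
v2 [ 0.47530911 -0.37752078  0.05      ]
```

The blue-topped plug is at about (0.496, -0.177), and the orange one is 80 mm to its left. The vessel axis is at about (0.565, 0.0565), yaw about -14°. I'm moving toward the plug now.

apply_moves([
  {"delta_pos": [0.5, -1, 0.3], "rot": [0, 0, -0.23], "grip": 1},
  {"delta_pos": [0.5, -1, 0.3], "rot": [0, 0, -0.23], "grip": 1},
])

```text
t: 0.5
tcp_pos: [0.3014, 0.4981, 0.2613]
orientation: [0.0, 0.285, 0.958, -0.0]
wrist_force: [0.9, -0.2, 0.8]
grip_width: 0.0856
```

apply_moves([
  {"delta_pos": [0.5, -1, 0.3], "rot": [0, 0, -0.23], "grip": 1},
  {"delta_pos": [0.5, -1, 0.3], "rot": [0, 0, -0.23], "grip": 1},
])

```text
t: 0.75
tcp_pos: [0.3516, 0.3975, 0.292]
orientation: [0.0, 0.371, 0.929, 0.0]
wrist_force: [-0.1, 0.7, -0.1]
grip_width: 0.0858
```

apply_moves([
  {"delta_pos": [0.5, -1, 0], "rot": [0, 0, -0.23], "grip": 1},
  {"delta_pos": [0.5, -1, 0], "rot": [0, 0, -0.23], "grip": 1},
])

```text
t: 1.0
tcp_pos: [0.4017, 0.2972, 0.2917]
orientation: [0.0, 0.454, 0.891, 0.0]
wrist_force: [0.1, 0.3, 0.3]
grip_width: 0.0854
```

apply_moves([
  {"delta_pos": [0.5, -1, 0], "rot": [0, 0, -0.23], "grip": 1},
  {"delta_pos": [0.5, -1, 0], "rot": [0, 0, -0.23], "grip": 1},
])

```text
t: 1.25
tcp_pos: [0.4514, 0.1972, 0.2915]
orientation: [0.0, 0.532, 0.847, 0.0]
wrist_force: [-0.2, 0.8, 0.2]
grip_width: 0.0851
```

Run:
```python
from h import *
st(); cam('wrist','w1')
```

```text
t 1.25
qpos [-0.9007 -0.0339  0.3916  1.7598  0.0129  1.4126 -0.0631]
tcp_pos [0.4514 0.1972 0.2915]
orientation [1.000e-04 5.323e-01 8.466e-01 3.000e-04]
wrist_force [-0.1933  0.7528  0.167 ]
wrist_torque [-0.0223 -0.0531 -0.0276]
grip_width 0.0851
```

apply_moves([
  {"delta_pos": [0.3, -1, 0], "rot": [0, 0, -0.23], "grip": 1},
  {"delta_pos": [0.3, -1, 0], "rot": [0, 0, -0.23], "grip": 1},
])

```text
t: 1.55
tcp_pos: [0.481, 0.0973, 0.2915]
orientation: [0.0, 0.606, 0.795, 0.0]
wrist_force: [1.5, 0.4, 0.1]
grip_width: 0.0853
```

apply_moves([
  {"delta_pos": [0.1, -1, 0], "rot": [0, 0, -0.23], "grip": 1},
  {"delta_pos": [0.1, -1, 0], "rot": [0, 0, -0.23], "grip": 1},
])

```text
t: 1.8
tcp_pos: [0.4906, -0.0033, 0.2915]
orientation: [0.0, 0.676, 0.737, 0.0]
wrist_force: [-0.1, 0.3, 0.0]
grip_width: 0.0853
```

Run:
```python
from h import *
st(); cam('wrist','w2')
```

```text
t 1.8
qpos [-0.7018 -0.0548  0.6007  1.7721  0.0313  1.4144 -0.0207]
tcp_pos [ 0.4906 -0.0033  0.2915]
orientation [1.000e-04 6.761e-01 7.368e-01 2.000e-04]
wrist_force [-0.0722  0.3403  0.0246]
wrist_torque [ 0.0359 -0.0435 -0.0582]
grip_width 0.0853
```

View pics/w2.png

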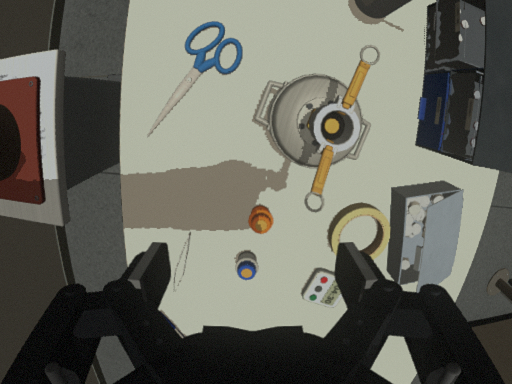

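Run:
```python
from h import *
i=cv2.imread('pics/w2.png'); a=cv2.resize(i[35:220,225:400],None,fx=3.2,fy=3.2,interpolation=cv2.INTER_CUBIC); cv2.imwrite('pics/w2c.png',a)
a=cv2.resize(i[200:290,220:290],None,fx=6,fy=6,interpolation=cv2.INTER_CUBIC); cv2.imwrite('pics/w2d.png',a)
```

```text
(no output)
```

View pics/w2c.png

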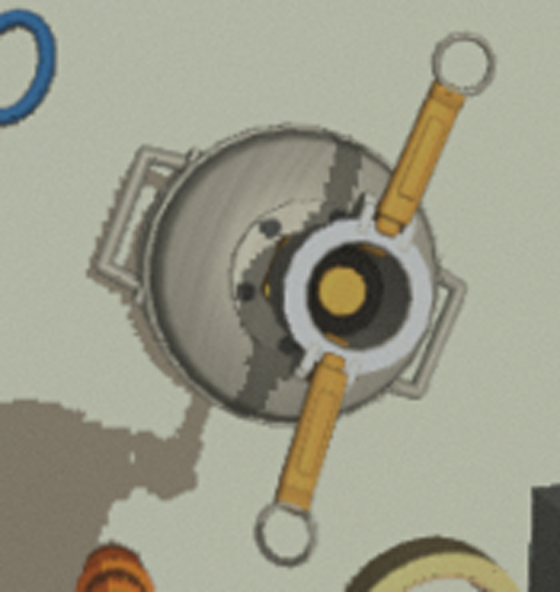

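View pics/w2d.png

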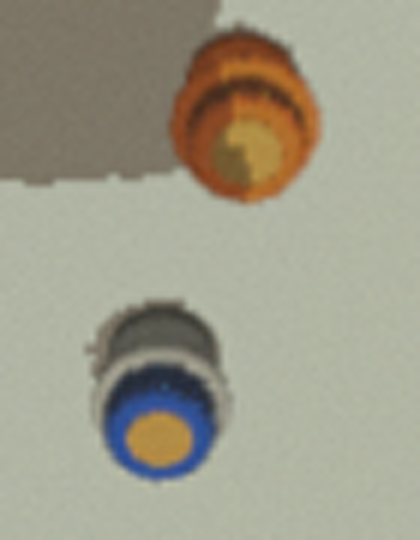

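Run:
```python
from h import *
c=viewer.read_camera('wrist')
W=lambda x,y:(225+(x+.5)/3.2-.5,35+(y+.5)/3.2-.5); D=lambda x,y:(220+(x+.5)/6-.5,200+(y+.5)/6-.5)
print(c['origin'],proj(c,(.5654,.0567,.157),1),W(359.5,296))
P=lambda x,y,z:atz(c,*W(x,y),z,True)
print('rim',P(359.5,296,.157), 'plug',atz(c,*D(160,438),.048,True))
for n,p in dict(Lring=(463,64),Rring=(286,533)).items(): print(n,P(*p,.150+.059*np.sin(np.radians(25))))
for n,p in dict(Lend=(448,88),Rend=(295,502)).items(): print(n,P(*p,.150+.051*np.sin(np.radians(25))+.003))
for n,p in dict(h1=(120,210),h2=(440,340)).items(): print(n,P(*p,.052))
r=P(359.5,296,.157)
# refine circle from projected rim
for R0 in (.0235,):
    pts=np.array([proj(c,r+[R0*np.cos(a),R0*np.sin(a),0],1) for a in np.linspace(0,6.28,60)])
    print(((pts-[225,35]+.5)*3.2-.5).min(0),((pts-[225,35]+.5)*3.2-.5).max(0))
# predicted arms with yaw
for yaw in (-13,-14,-15):
    e=np.array([-np.sin(np.radians(yaw)),np.cos(np.radians(yaw)),0])
    for s in (1,-1):
        q=proj(c,r*[1,1,0]+s*e*(.02+.059*np.cos(np.radians(25)))+[0,0,.15+.059*np.sin(np.radians(25))],1)
        print(yaw,s,(np.array(q)-[225,35]+.5)*3.2-.5)
```

```text
[0.48471945 0.0679969  0.43336719] (np.float64(336.1195823091791), np.float64(124.05060641752067)) (337.0, 127.15625)
rim [0.56665132 0.05385258 0.157     ] plug [ 0.49627442 -0.17940178  0.048     ]
Lring [0.58497879 0.12532267 0.17493448]
Rring [ 0.54952249 -0.01575883  0.17493448]
Lend [0.58114394 0.11748905 0.17455353]
Rend [ 0.55089033 -0.006277    0.17455353]
h1 [0.49683402 0.07237207 0.052     ]
h2 [0.63594797 0.03465882 0.052     ]
[282.95779359 217.38052151] [432.74014675 373.49558601]
-13 1 [457.21428524  62.36965275]
-13 -1 [286.9918962  539.53645557]
-14 1 [461.17041344  64.22575574]
-14 -1 [283.02945116 538.25581143]
-15 1 [465.09006603  66.15262404]
-15 -1 [279.08484607 536.90328449]
```

apply_moves([
  {"delta_pos": [0.03, -0.9, -0.5], "rot": [0, 0, -0.21], "grip": 1},
  {"delta_pos": [0.03, -0.9, -0.8], "rot": [0, 0, -0.21], "grip": 1},
])

```text
t: 2.15
tcp_pos: [0.4947, -0.0914, 0.2117]
orientation: [0.001, 0.733, 0.68, 0.002]
wrist_force: [0.6, -0.0, -0.7]
grip_width: 0.0857
```

apply_moves([
  {"delta_pos": [0.03, -0.85, -0.5], "rot": [0, 0, -0.21], "grip": 1},
  {"delta_pos": [0.03, -0.85, -1.0], "rot": [0, 0, -0.21], "grip": 1},
  {"delta_pos": [0.03, -0.85, -1.0], "rot": [0, 0, -0.21], "grip": 1},
])

```text
t: 2.52
tcp_pos: [0.4943, -0.1758, 0.1083]
orientation: [-0.002, 0.787, 0.617, -0.002]
wrist_force: [-0.2, 0.6, 0.3]
grip_width: 0.0854
```

Run:
```python
from h import *
st(); c=cam('wrist','w3'); print(proj(c,(.4963,-.1794,.048),1),proj(c,(.496,-.1774,.048),1)); cv2.imwrite('pics/w3c.png',cv2.resize(c['image'][150:350,150:350],None,fx=3,fy=3))
```

```text
t 2.525
qpos [-0.4445  0.2313  0.7945  1.9435 -0.1875  1.0476  0.1911]
tcp_pos [ 0.4943 -0.1758  0.1083]
orientation [-0.0016  0.7869  0.617  -0.0023]
wrist_force [-0.1698  0.6322  0.3303]
wrist_torque [ 0.0144  0.0268 -0.0277]
grip_width 0.0854
(np.float64(256.4972738804107), np.float64(214.05640062788106)) (np.float64(255.45441623478817), np.float64(211.66104721151956))
```

View pics/w3c.png

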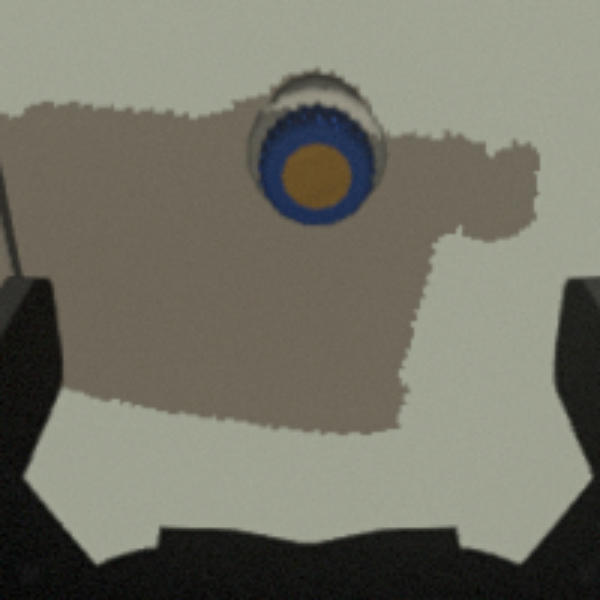

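Run:
```python
from h import *
c=viewer.read_camera('wrist'); st()
print(atz(c,255.4,208.5,.048,True))
s=status.state(); print(proj(c,s['tcp_pos'],1), c['origin'])
```

```text
t 2.625
qpos [-0.4462  0.2282  0.7932  1.9404 -0.186   1.0496  0.1891]
tcp_pos [ 0.4962 -0.1746  0.1107]
orientation [-7.000e-04  7.862e-01  6.179e-01 -1.000e-03]
wrist_force [ 0.1743 -0.0511  0.2914]
wrist_torque [-0.0144  0.0019  0.0037]
grip_width 0.0854
[ 0.49725464 -0.17469816  0.048     ]
(np.float64(253.9551855775156), np.float64(249.717745373821)) [ 0.51394208 -0.10132898  0.25043654]
```

Run:
```python
from h import *
c=cam('wrist'); 
h=cv2.cvtColor(c['image'],cv2.COLOR_BGR2HSV); m=((h[...,0]>100)&(h[...,0]<130)&(h[...,1]>120)).astype(np.uint8)
m[:150]=0;m[280:]=0
g=((h[...,0]>10)&(h[...,0]<25)&(h[...,1]>140)).astype(np.uint8); g[:170]=0;g[250:]=0;g[:,:220]=0;g[:,290:]=0
ys,xs=np.nonzero(g);print(len(xs),xs.mean(),ys.mean(),xs.min(),xs.max(),ys.min(),ys.max())
print(atz(c,xs.mean(),ys.mean(),.048,True)); s=st()
```

```text
325 252.69846153846154 209.35076923076923 242 263 200 219
[ 0.49630452 -0.17482295  0.048     ]
t 2.675
qpos [-0.4471  0.2263  0.793   1.9389 -0.1855  1.0502  0.1885]
tcp_pos [ 0.4973 -0.1742  0.112 ]
orientation [-1.000e-04  7.859e-01  6.183e-01  0.000e+00]
wrist_force [1.1522 0.0271 0.9191]
wrist_torque [-0.0305 -0.0554 -0.0292]
grip_width 0.0854
```

apply_moves([
  {"delta_pos": [-0.01, -0.01, -0.4], "rot": [0, 0, 0], "grip": 1},
  {"delta_pos": [-0.01, -0.01, -0.7], "rot": [0, 0, 0], "grip": 1},
  {"delta_pos": [-0.01, -0.01, -0.76], "rot": [0, 0, 0], "grip": 1},
  {"delta_pos": [-0.01, -0.01, -0.76], "rot": [0, 0, 0], "grip": 1},
])

```text
t: 3.18
tcp_pos: [0.4969, -0.1756, 0.0368]
orientation: [0.0, 0.786, 0.618, 0.001]
wrist_force: [-1.0, 0.0, 0.6]
grip_width: 0.0855
```

Run:
```python
from h import *
st(); c=cam('wrist','w4'); cv2.imwrite('pics/w4c.png',cv2.resize(c['image'][150:350,100:400],None,fx=2.5,fy=2.5))
```

```text
t 3.175
qpos [-0.3852  0.3457  0.7474  2.0003 -0.2987  0.9034  0.2824]
tcp_pos [ 0.4969 -0.1756  0.0368]
orientation [5.000e-04 7.859e-01 6.184e-01 8.000e-04]
wrist_force [-0.9718  0.0191  0.5895]
wrist_torque [-0.0394  0.0355  0.0073]
grip_width 0.0855
```

View pics/w4c.png

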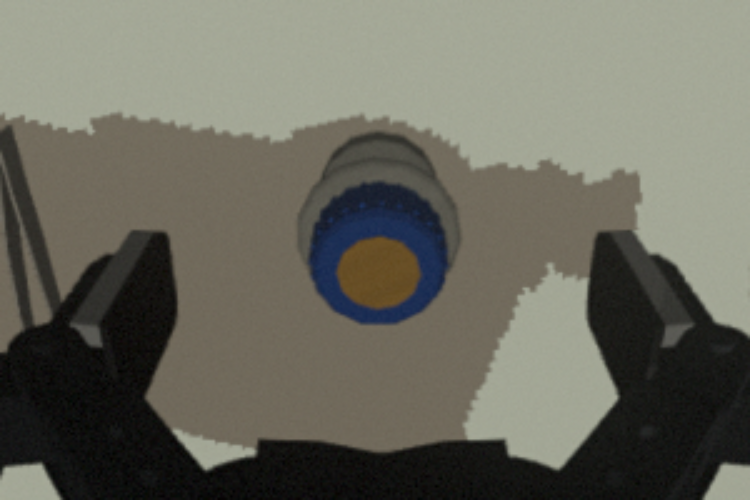

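apply_moves([
  {"delta_pos": [-0.005, 0, -0.01], "rot": [0, 0, 0], "grip": -1},
  {"delta_pos": [-0.005, 0, -0.01], "rot": [0, 0, 0], "grip": -1},
  {"delta_pos": [-0.005, 0, -0.01], "rot": [0, 0, 0], "grip": -1},
  {"delta_pos": [-0.005, 0, -0.01], "rot": [0, 0, 0], "grip": -1},
  {"delta_pos": [-0.005, 0, -0.01], "rot": [0, 0, 0], "grip": -1},
], grip_force=60)

```text
t: 3.85
tcp_pos: [0.4954, -0.1764, 0.0348]
orientation: [0.0, 0.786, 0.618, 0.0]
wrist_force: [-0.7, 0.3, 4.8]
grip_width: 0.0247
```

Run:
```python
from h import *
st(); c=cam('wrist','w5'); cv2.imwrite('pics/w5c.png',cv2.resize(c['image'][150:350,100:400],None,fx=2.5,fy=2.5)); s=status.state();print(proj(c,np.array(s['tcp_pos'])*[1,1,0]+[0,0,.048],1))
```

```text
t 3.85
qpos [-0.3834  0.348   0.7474  2.0033 -0.3007  0.9002  0.2847]
tcp_pos [ 0.4954 -0.1764  0.0348]
orientation [1.000e-04 7.863e-01 6.179e-01 2.000e-04]
wrist_force [-0.696   0.2917  4.823 ]
wrist_torque [ 0.1386  0.2863 -0.0257]
grip_width 0.0247
(np.float64(252.27011471339992), np.float64(262.142982172954))
```

View pics/w5c.png

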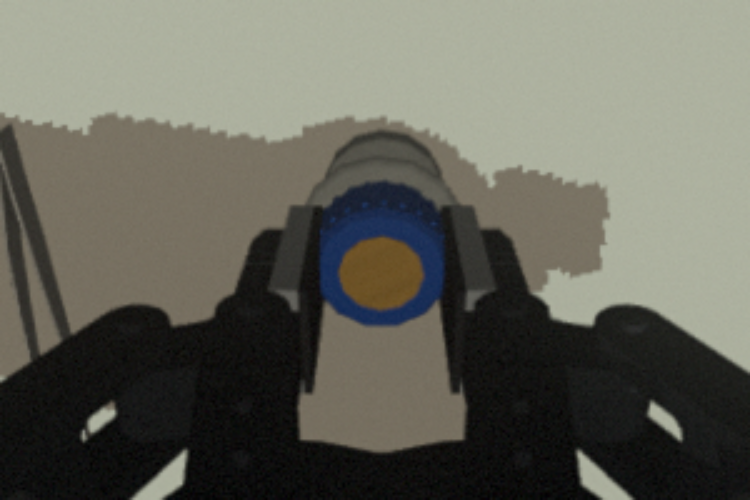

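apply_moves([
  {"delta_pos": [0, 0, 0.4], "rot": [0, 0, 0], "grip": -1},
  {"delta_pos": [0, 0, 0.8], "rot": [0, 0, 0], "grip": -1},
  {"delta_pos": [0, 0, 1.0], "rot": [0, 0, 0], "grip": -1},
])

```text
t: 4.28
tcp_pos: [0.4957, -0.1767, 0.1362]
orientation: [0.001, 0.786, 0.618, 0.001]
wrist_force: [-0.0, 0.6, -1.9]
grip_width: 0.0245
```

apply_moves([
  {"delta_pos": [0.1, 0.2, 0.5], "rot": [0, 0, 0], "grip": -1},
  {"delta_pos": [0.3, 0.6, 1.0], "rot": [0, 0, 0], "grip": -1},
  {"delta_pos": [0.35, 0.8, 1.0], "rot": [0, 0, 0], "grip": -1},
  {"delta_pos": [0.35, 0.8, 1.0], "rot": [0, 0, 0], "grip": -1},
])

```text
t: 4.78
tcp_pos: [0.5307, -0.0941, 0.2345]
orientation: [-0.0, 0.785, 0.619, 0.0]
wrist_force: [-0.9, -1.0, -1.5]
grip_width: 0.0245
```

Run:
```python
from h import *
s=st(); c=cam('wrist','w6'); print(proj(c,np.array(s['tcp_pos'])+[0,0.001,.013],1)); print([proj(c,(.566+.0235*np.cos(a),.055+.0235*np.sin(a),.157),1) for a in (0,1.57,3.14,4.71)])
```

```text
t 4.775
qpos [-0.6156  0.1129  0.7743  1.7629 -0.0825  1.2984 -0.0574]
tcp_pos [ 0.5307 -0.0941  0.2345]
orientation [-1.000e-04  7.852e-01  6.193e-01  3.000e-04]
wrist_force [-0.9265 -0.9771 -1.5185]
wrist_torque [ 0.0184  0.0957 -0.0117]
grip_width 0.0245
(np.float64(251.6719745013159), np.float64(260.22841216406096))
[(np.float64(282.96867588299335), np.float64(-3.1480651794648224)), (np.float64(244.52803378379434), np.float64(-23.83590238013096)), (np.float64(220.57110336887865), np.float64(10.001168802184395)), (np.float64(259.3258777392918), np.float64(31.221434610551455))]
```

View pics/w6.png

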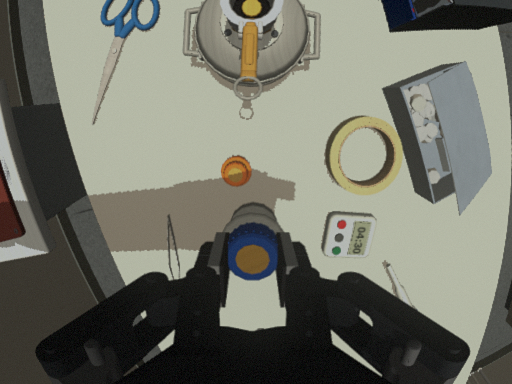

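apply_moves([
  {"delta_pos": [0.12, 0.5, 0.0], "rot": [0, 0, 0], "grip": -1},
  {"delta_pos": [0.22, 0.9, 0.0], "rot": [0, 0, 0], "grip": -1},
  {"delta_pos": [0.22, 0.9, 0.0], "rot": [0, 0, 0], "grip": -1},
  {"delta_pos": [0.22, 0.9, 0.0], "rot": [0, 0, 0], "grip": -1},
])

```text
t: 5.32
tcp_pos: [0.5516, -0.008, 0.2338]
orientation: [0.0, 0.787, 0.617, -0.001]
wrist_force: [0.7, -0.9, -1.2]
grip_width: 0.0245
```

Run:
```python
from h import *
s=st(); c=cam('wrist','w7'); print([proj(c,(.566+.0235*np.cos(a),.055+.0235*np.sin(a),.157),1) for a in (0,1.57,3.14,4.71)])
```

```text
t 5.325
qpos [-0.7069  0.1453  0.7146  1.7322 -0.0975  1.3017 -0.2119]
tcp_pos [ 0.5516 -0.008   0.2338]
orientation [ 1.000e-04  7.868e-01  6.172e-01 -8.000e-04]
wrist_force [ 0.7165 -0.9119 -1.2201]
wrist_torque [-0.0406 -0.0034 -0.008 ]
grip_width 0.0245
[(np.float64(282.43581419383304), np.float64(111.34509044136055)), (np.float64(243.358828077399), np.float64(87.63631533286957)), (np.float64(219.98431005328695), np.float64(126.42200873759734)), (np.float64(258.566269196606), np.float64(149.3823903408155))]
```

View pics/w7.png

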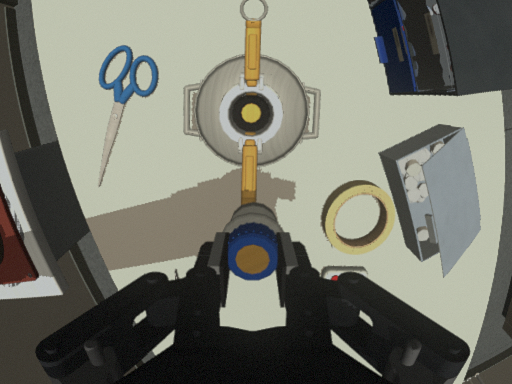

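Run:
```python
from h import *
s=st(); c=cam('wrist','w8'); im=c['image']; print(c['origin'],s['tcp_pos'])
cv2.imwrite('pics/w8c.png',cv2.resize(im[60:170,190:310],None,fx=5,fy=5,interpolation=cv2.INTER_CUBIC))
t=viewer.read_camera('top'); cv2.imwrite('pics/t8c.png',cv2.resize(t['image'][150:245,180:280],None,fx=6,fy=6,interpolation=cv2.INTER_CUBIC))
```

```text
t 5.375
qpos [-0.7065  0.145   0.7149  1.732  -0.0976  1.3017 -0.212 ]
tcp_pos [ 0.5517 -0.0084  0.234 ]
orientation [ 1.000e-04  7.871e-01  6.169e-01 -5.000e-04]
wrist_force [ 0.8507  0.569  -1.2677]
wrist_torque [ 0.0186  0.0055 -0.0003]
grip_width 0.0246
[0.57008432 0.06567848 0.375643  ] [ 0.55166528 -0.00835453  0.23400758]
```

View pics/w8c.png

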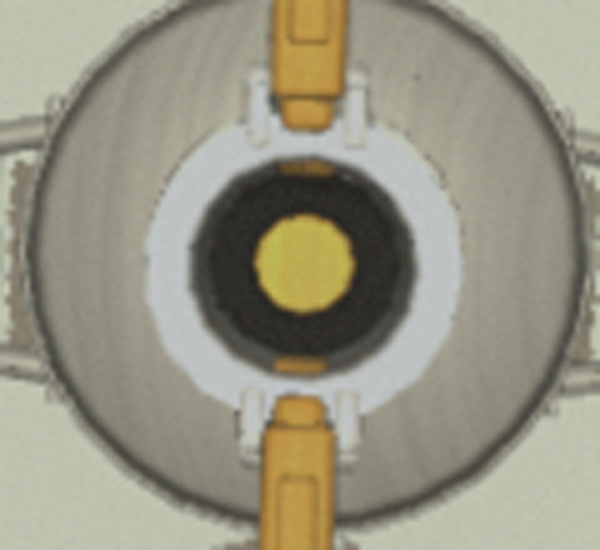

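Run:
```python
from h import *
s=st(); c=viewer.read_camera('wrist'); print(atz(c,250.3,112.9,.157,1)); print(ray(c,250.3,112.9,1)[1], ray(c,c['cx'],c['cy'],1)[1])
print('shell circ', [proj(c,(.566+.058*np.cos(a),.057+.058*np.sin(a),.07),1) for a in (0,1.57,3.14,4.71)])
```

```text
t 5.475
qpos [-0.7065  0.1447  0.7146  1.7318 -0.0979  1.3017 -0.2123]
tcp_pos [ 0.5518 -0.0081  0.2342]
orientation [ 0.000e+00  7.871e-01  6.168e-01 -2.000e-04]
wrist_force [ 0.2041 -0.2063 -0.1123]
wrist_torque [ 0.034  -0.0173  0.0118]
grip_width 0.0244
[0.56675966 0.05920487 0.157     ]
[-0.01556545 -0.03039406 -0.99941679] [-0.07134981 -0.2860105  -0.95556643]
shell circ [(np.float64(305.8339574985737), np.float64(99.89953734790551)), (np.float64(237.06275380856246), np.float64(58.06100174309043)), (np.float64(196.38979405547457), np.float64(126.42504449671311)), (np.float64(263.83243169520375), np.float64(166.1703687757319))]
```

View pics/t8c.png

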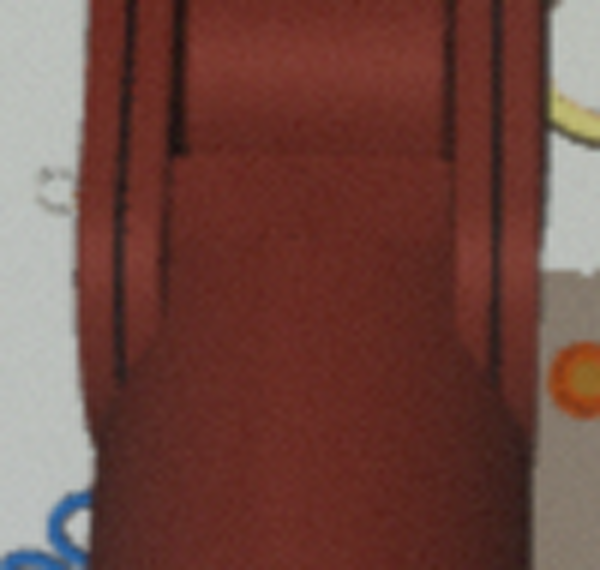

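apply_moves([
  {"delta_pos": [0.07, 0.33, -0.0], "rot": [0, 0, 0], "grip": -1},
  {"delta_pos": [0.147, 0.656, -0.15], "rot": [0, 0, 0], "grip": -1},
  {"delta_pos": [0.147, 0.656, -0.3], "rot": [0, 0, 0], "grip": -1},
  {"delta_pos": [0.147, 0.656, -0.3], "rot": [0, 0, 0], "grip": -1},
  {"delta_pos": [0.147, 0.656, -0.3], "rot": [0, 0, 0], "grip": -1},
])

```text
t: 6.15
tcp_pos: [0.567, 0.0578, 0.2049]
orientation: [0.0, 0.787, 0.617, 0.0]
wrist_force: [0.4, 0.6, -1.7]
grip_width: 0.0245
```

Run:
```python
from h import *
s=st(); c=cam('wrist','w9'); cv2.imwrite('pics/w9c.png',cv2.resize(c['image'][150:300,160:350],None,fx=4,fy=4,interpolation=cv2.INTER_CUBIC))
t=np.array(s['tcp_pos']);print('t top',proj(c,t+[0,0,.013],1),proj(c,t+[0,0.001,.013],1))
c=cam('scene','s9'); cv2.imwrite('pics/s9c.png',cv2.resize(c['image'][130:260,170:290],None,fx=4.5,fy=4.5,interpolation=cv2.INTER_CUBIC))
```

```text
t 6.15
qpos [-0.7596  0.2092  0.6708  1.7293 -0.1364  1.2498 -0.2972]
tcp_pos [0.567  0.0578 0.2049]
orientation [2.000e-04 7.869e-01 6.170e-01 2.000e-04]
wrist_force [ 0.3863  0.6007 -1.7275]
wrist_torque [-0.0328 -0.0277  0.0148]
grip_width 0.0245
t top (np.float64(252.18826760254032), np.float64(261.9357553685882)) (np.float64(251.70931545247322), np.float64(260.26826052397223))
```

View pics/w9c.png

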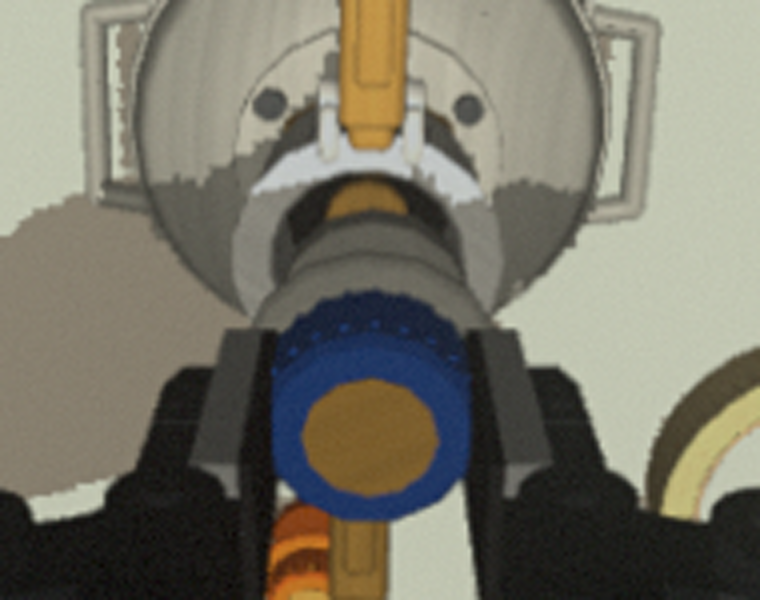

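View pics/s9c.png

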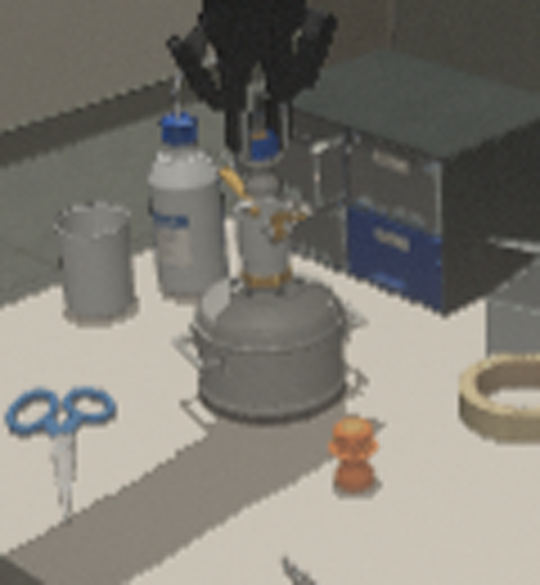

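```bash
cat > ov.py <<'E'
from h import *
def overlay(c,img,x0,y0,k,circs):
    for ctr,r,col in circs:
        pts=np.array([proj(c,np.array(ctr)+[r*np.cos(a),r*np.sin(a),0],1) for a in np.linspace(0,6.2832,90)])
        pts=((pts-[x0,y0]+.5)*k-.5)
        cv2.polylines(img,[np.round(pts*8).astype(np.int32)],True,col,1,cv2.LINE_AA,3)
    return img
E
python3 - <<'E'
from ov import *
s=st(); c=cam('wrist','w10'); im=cv2.resize(c['image'][150:300,160:350],None,fx=4,fy=4,interpolation=cv2.INTER_CUBIC)
t=np.array(s['tcp_pos'])
p=t+[0,0.001,-.0350]
Rr=np.array([.5667,.0590,.157])
a=overlay(c,im.copy(),160,150,4,[(p,.015,(0,255,0)),(p+[0,0,.033],.0185,(0,255,0)),(p+[0,0,.048],.014,(0,255,0)),(Rr,.0235,(0,0,255)),(Rr,.016,(0,0,255))])
cv2.imwrite('pics/ov10.png',a)
E
```

```text
t 6.25
qpos [-0.7599  0.2091  0.6703  1.7289 -0.1366  1.2496 -0.2973]
tcp_pos [0.5671 0.0583 0.2051]
orientation [2.000e-04 7.868e-01 6.173e-01 5.000e-04]
wrist_force [ 0.1109 -0.5578 -0.6994]
wrist_torque [-0.0347  0.0064 -0.0329]
grip_width 0.0244
```

View pics/ov10.png

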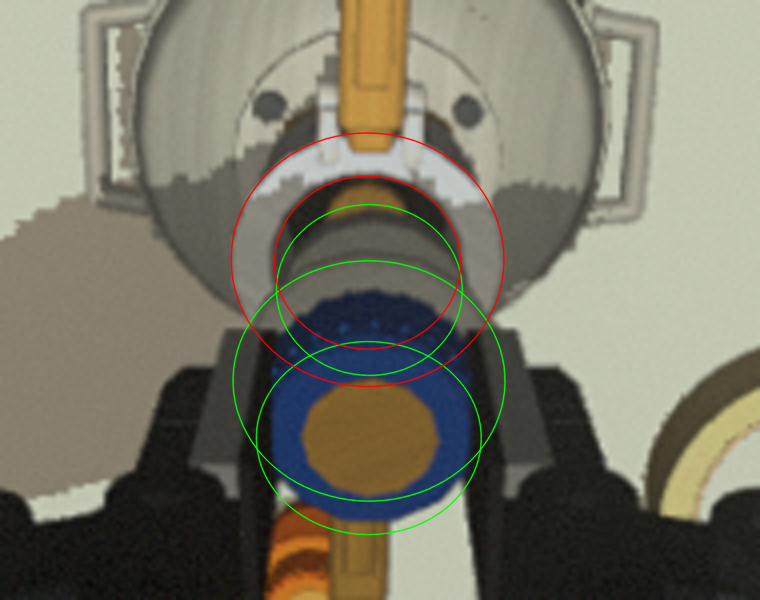

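Run:
```python
from ov import *
s=status.state(); c=cam('wrist','w11'); g=(np.power(c['image']/255.,.6)*255).astype(np.uint8); im=cv2.resize(g[190:280,205:295],None,fx=6.5,fy=6.5,interpolation=cv2.INTER_CUBIC)
t=np.array(s['tcp_pos'])
p=t+[0,0.001,-.0350]
Rr=np.array([.5667,.0590,.157])
G=(0,255,0)
a=overlay(c,im.copy(),205,190,6.5,[(p,.012,G),(p+[0,0,.003],.015,(255,255,0)),(p+[0,0,.029],.0185,(0,255,255)),(p+[0,0,.033],.0185,G),(p+[0,0,.048],.014,G),(Rr,.0235,(0,0,255)),(Rr,.016,(0,0,255))])
cv2.imwrite('pics/ov11.png',a);cv2.imwrite('pics/ov11r.png',im)
```

```text
(no output)
```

View pics/ov11.png

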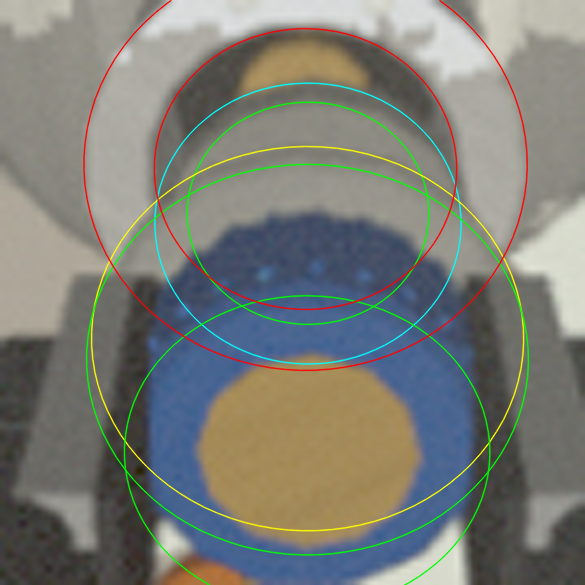

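View pics/ov11r.png

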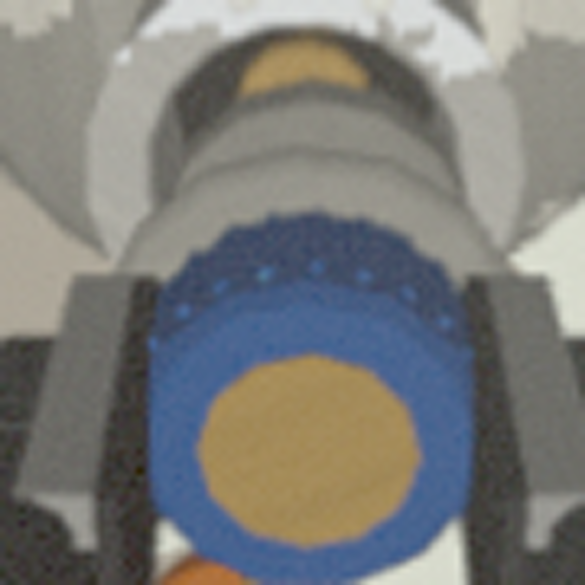

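apply_moves([
  {"delta_pos": [-0.005, -0.003, -0.06], "rot": [0, 0, 0], "grip": -1},
  {"delta_pos": [-0.005, -0.003, -0.12], "rot": [0, 0, 0], "grip": -1},
  {"delta_pos": [-0.005, -0.003, -0.14], "rot": [0, 0, 0], "grip": -1},
  {"delta_pos": [-0.005, -0.003, -0.16], "rot": [0, 0, 0], "grip": -1},
])

```text
t: 6.85
tcp_pos: [0.5663, 0.0589, 0.1882]
orientation: [0.0, 0.786, 0.618, -0.0]
wrist_force: [-0.9, -1.0, -0.7]
grip_width: 0.0246
```

Run:
```python
from h import *
st()
```

```text
t 6.85
qpos [-0.7563  0.2228  0.667   1.7513 -0.1459  1.2179 -0.2895]
tcp_pos [0.5663 0.0589 0.1882]
orientation [ 0.000e+00  7.863e-01  6.178e-01 -2.000e-04]
wrist_force [-0.9213 -0.994  -0.6749]
wrist_torque [-0.1914  0.1179 -0.0082]
grip_width 0.0246
```

apply_moves([
  {"delta_pos": [0, 0, -0.03], "rot": [0, 0, 0], "grip": -1},
  {"delta_pos": [0, 0, -0.06], "rot": [0, 0, 0], "grip": -1},
  {"delta_pos": [0, 0, -0.09], "rot": [0, 0, 0], "grip": -1},
  {"delta_pos": [0, 0, -0.12], "rot": [0, 0, 0], "grip": -1},
  {"delta_pos": [0, 0, -0.12], "rot": [0, 0, 0], "grip": -1},
])

```text
t: 7.48
tcp_pos: [0.5662, 0.059, 0.176]
orientation: [-0.0, 0.786, 0.618, -0.0]
wrist_force: [-0.3, -0.8, -2.0]
grip_width: 0.0241
```

Run:
```python
from h import *
st()
c=cam('wrist','w12'); cv2.imwrite('pics/w12c.png',cv2.resize(c['image'][150:300,160:350],None,fx=4,fy=4,interpolation=cv2.INTER_CUBIC))
```

```text
t 7.475
qpos [-0.7526  0.234   0.6646  1.7662 -0.1543  1.1945 -0.283 ]
tcp_pos [0.5662 0.059  0.176 ]
orientation [-1.000e-04  7.863e-01  6.179e-01 -2.000e-04]
wrist_force [-0.2574 -0.768  -1.9662]
wrist_torque [-0.3428  0.0656 -0.0388]
grip_width 0.0241
```

View pics/w12c.png

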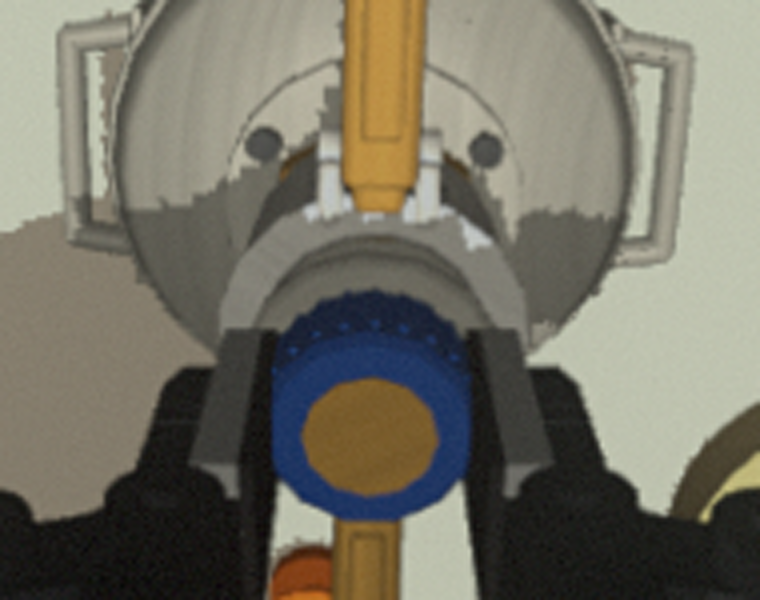

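apply_moves([
  {"delta_pos": [0, 0, -0.01], "rot": [0, 0, 0], "grip": -1},
  {"delta_pos": [0, 0, -0.02], "rot": [0, 0, 0], "grip": -1},
  {"delta_pos": [0, 0, -0.03], "rot": [0, 0, 0], "grip": -1},
  {"delta_pos": [0, 0, -0.03], "rot": [0, 0, 0], "grip": -1},
])

```text
t: 8.02
tcp_pos: [0.5663, 0.059, 0.1732]
orientation: [0.0, 0.786, 0.618, -0.0]
wrist_force: [-0.4, -1.8, -1.4]
grip_width: 0.0244
```

apply_moves([
  {"delta_pos": [0, 0, -0.005], "rot": [0, 0, 0], "grip": -1},
  {"delta_pos": [0, 0, -0.01], "rot": [0, 0, 0], "grip": -1},
  {"delta_pos": [0, 0, -0.01], "rot": [0, 0, 0], "grip": -1},
])

```text
t: 8.4
tcp_pos: [0.5663, 0.059, 0.1723]
orientation: [-0.0, 0.786, 0.618, 0.0]
wrist_force: [-1.6, -2.8, -1.2]
grip_width: 0.0247
```

apply_moves([
  {"delta_pos": [0, 0, -0.005], "rot": [0, 0, 0], "grip": -1},
  {"delta_pos": [0, 0, -0.01], "rot": [0, 0, 0], "grip": -1},
  {"delta_pos": [0, 0, -0.01], "rot": [0, 0, 0], "grip": -1},
])

```text
t: 8.78
tcp_pos: [0.5664, 0.059, 0.1714]
orientation: [-0.0, 0.786, 0.618, 0.0]
wrist_force: [-2.0, -2.7, 2.9]
grip_width: 0.0247
```

apply_moves([
  {"delta_pos": [-0.003, -0.005, -0.005], "rot": [0, 0, 0], "grip": -1},
  {"delta_pos": [-0.003, -0.005, -0.01], "rot": [0, 0, 0], "grip": -1},
  {"delta_pos": [-0.003, -0.005, -0.01], "rot": [0, 0, 0], "grip": -1},
])

```text
t: 9.15
tcp_pos: [0.5662, 0.0587, 0.1704]
orientation: [0.0, 0.786, 0.618, 0.0]
wrist_force: [0.4, -1.8, 1.4]
grip_width: 0.0247
```

apply_moves([
  {"delta_pos": [0, 0, -0.005], "rot": [0, 0, 0], "grip": -1},
  {"delta_pos": [0, 0, -0.005], "rot": [0, 0, 0], "grip": -1},
])

```text
t: 9.4
tcp_pos: [0.5662, 0.0586, 0.1699]
orientation: [0.0, 0.786, 0.618, 0.0]
wrist_force: [0.1, -0.9, 1.4]
grip_width: 0.0247
```

apply_moves([
  {"delta_pos": [0, 0, -0.005], "rot": [0, 0, 0], "grip": -1},
  {"delta_pos": [0, 0, -0.005], "rot": [0, 0, 0], "grip": -1},
])

```text
t: 9.65
tcp_pos: [0.5662, 0.0586, 0.1694]
orientation: [0.0, 0.786, 0.618, 0.0]
wrist_force: [-0.1, 0.3, 3.0]
grip_width: 0.0245
```

apply_moves([
  {"delta_pos": [0, 0, -0.005], "rot": [0, 0, 0], "grip": -1},
  {"delta_pos": [0, 0, -0.005], "rot": [0, 0, 0], "grip": -1},
])

```text
t: 9.9
tcp_pos: [0.5661, 0.0586, 0.1689]
orientation: [0.0, 0.786, 0.618, 0.0]
wrist_force: [1.8, -1.6, 3.6]
grip_width: 0.0244
```

apply_moves([
  {"delta_pos": [0, 0, -0.005], "rot": [0, 0, 0], "grip": -1},
  {"delta_pos": [0, 0, -0.005], "rot": [0, 0, 0], "grip": -1},
])

```text
t: 10.15
tcp_pos: [0.5662, 0.0585, 0.1684]
orientation: [0.0, 0.786, 0.618, 0.0]
wrist_force: [1.1, -0.8, 4.4]
grip_width: 0.0244
```

apply_moves([
  {"delta_pos": [0, 0, -0.005], "rot": [0, 0, 0], "grip": -1},
  {"delta_pos": [0, 0, -0.005], "rot": [0, 0, 0], "grip": -1},
])

```text
t: 10.4
tcp_pos: [0.5661, 0.0585, 0.1679]
orientation: [0.0, 0.786, 0.618, 0.0]
wrist_force: [1.4, -0.8, 3.6]
grip_width: 0.0246
```

apply_moves([
  {"delta_pos": [0, 0, -0.004], "rot": [0, 0, 0], "grip": -1},
  {"delta_pos": [0, 0, -0.004], "rot": [0, 0, 0], "grip": -1},
])

```text
t: 10.65
tcp_pos: [0.5661, 0.0585, 0.1675]
orientation: [0.0, 0.786, 0.618, 0.0]
wrist_force: [2.2, -0.7, 4.8]
grip_width: 0.0249
```

apply_moves([
  {"delta_pos": [0, 0, -0.004], "rot": [0, 0, 0], "grip": -1},
  {"delta_pos": [0, 0, -0.004], "rot": [0, 0, 0], "grip": -1},
])

```text
t: 10.9
tcp_pos: [0.5661, 0.0585, 0.1671]
orientation: [0.0, 0.786, 0.618, 0.0]
wrist_force: [1.0, -1.4, 5.3]
grip_width: 0.0242
```

apply_moves([
  {"delta_pos": [-0.002, -0.002, -0.004], "rot": [0, 0, 0], "grip": -1},
  {"delta_pos": [-0.002, -0.002, -0.004], "rot": [0, 0, 0], "grip": -1},
])

```text
t: 11.15
tcp_pos: [0.5661, 0.0584, 0.1668]
orientation: [0.0, 0.786, 0.618, 0.0]
wrist_force: [1.1, -0.2, 4.8]
grip_width: 0.0245
```

apply_moves([
  {"delta_pos": [0, 0, -0.004], "rot": [0, 0, 0], "grip": -1},
  {"delta_pos": [0, 0, -0.004], "rot": [0, 0, 0], "grip": -1},
])

```text
t: 11.4
tcp_pos: [0.5661, 0.0584, 0.1666]
orientation: [0.0, 0.786, 0.618, 0.0]
wrist_force: [1.0, -0.4, 7.1]
grip_width: 0.0246
```

apply_moves([
  {"delta_pos": [0, 0, -0.003], "rot": [0, 0, 0], "grip": -1},
  {"delta_pos": [0, 0, -0.003], "rot": [0, 0, 0], "grip": -1},
])

```text
t: 11.65
tcp_pos: [0.5662, 0.0585, 0.1665]
orientation: [0.0, 0.786, 0.618, 0.0]
wrist_force: [0.4, -1.2, 9.6]
grip_width: 0.0248
```

apply_moves([
  {"delta_pos": [0, 0, -0.003], "rot": [0, 0, 0], "grip": -1},
  {"delta_pos": [0, 0, -0.003], "rot": [0, 0, 0], "grip": -1},
])

```text
t: 11.9
tcp_pos: [0.5662, 0.0585, 0.1665]
orientation: [-0.0, 0.786, 0.618, 0.001]
wrist_force: [-0.5, -0.7, 11.5]
grip_width: 0.0247
```

apply_moves([
  {"delta_pos": [0, 0, -0.001], "rot": [0, 0, 0], "grip": -1},
  {"delta_pos": [0, 0, -0.001], "rot": [0, 0, 0], "grip": -1},
])

```text
t: 12.15
tcp_pos: [0.5662, 0.0585, 0.1665]
orientation: [-0.0, 0.786, 0.618, 0.001]
wrist_force: [-1.3, -0.1, 11.8]
grip_width: 0.0244
```

Run:
```python
from h import *
st()
```

```text
t 12.15
qpos [-0.7488  0.2421  0.6629  1.7786 -0.1613  1.1744 -0.2763]
tcp_pos [0.5662 0.0585 0.1665]
orientation [-0.000e+00  7.863e-01  6.179e-01  6.000e-04]
wrist_force [-1.276  -0.0975 11.8101]
wrist_torque [-0.1021  0.2897  0.0208]
grip_width 0.0244
```

apply_moves([
  {"delta_pos": [0, 0, -0.003], "rot": [0, 0, 0], "grip": -1},
  {"delta_pos": [0, 0, -0.003], "rot": [0, 0, 0], "grip": -1},
  {"delta_pos": [0, 0, -0.003], "rot": [0, 0, 0], "grip": -1},
])

```text
t: 12.52
tcp_pos: [0.5663, 0.0585, 0.1664]
orientation: [-0.0, 0.786, 0.618, 0.001]
wrist_force: [-1.3, 0.0, 14.6]
grip_width: 0.0246
```

apply_moves([
  {"delta_pos": [0, 0, 0.007], "rot": [0, 0, 0], "grip": -1},
  {"delta_pos": [0, 0, 0.01], "rot": [0, 0, 0], "grip": 0},
  {"delta_pos": [0, 0, 0.01], "rot": [0, 0, 0], "grip": 0.5},
  {"delta_pos": [0, 0, 0.01], "rot": [0, 0, 0], "grip": 1},
  {"delta_pos": [0, 0, 0.01], "rot": [0, 0, 0], "grip": 1},
])

```text
t: 13.15
tcp_pos: [0.5656, 0.0583, 0.166]
orientation: [-0.0, 0.786, 0.618, -0.0]
wrist_force: [0.3, 1.0, 0.5]
grip_width: 0.0856
```

Run:
```python
from h import *
st()
c=cam('wrist','w13'); cv2.imwrite('pics/w13c.png',cv2.resize(c['image'][150:300,160:350],None,fx=4,fy=4,interpolation=cv2.INTER_CUBIC))
```

```text
t 13.15
qpos [-0.7491  0.2424  0.6628  1.7793 -0.1607  1.1749 -0.2767]
tcp_pos [0.5656 0.0583 0.166 ]
orientation [-1.000e-04  7.862e-01  6.179e-01 -3.000e-04]
wrist_force [0.273  1.016  0.4567]
wrist_torque [ 0.0155 -0.0059 -0.0276]
grip_width 0.0856
```

View pics/w13c.png

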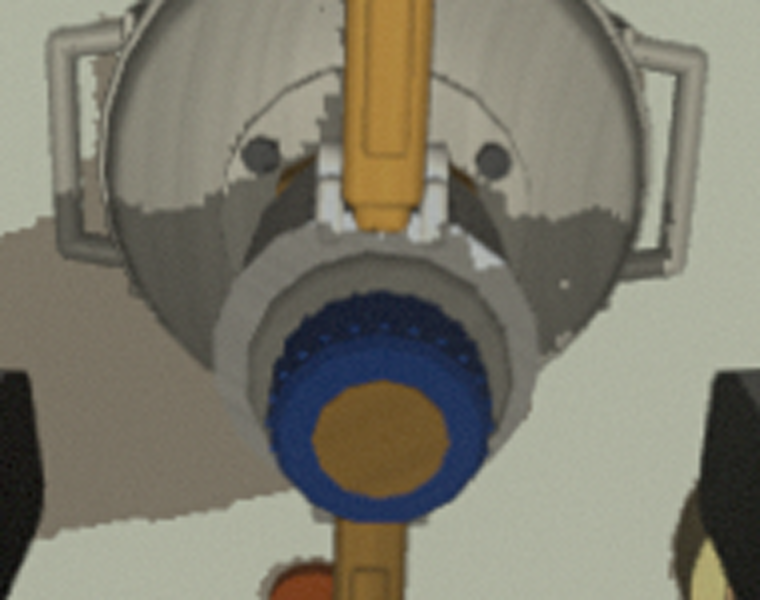

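apply_moves([
  {"delta_pos": [0, 0, 0.4], "rot": [0, 0, 0], "grip": 1},
  {"delta_pos": [0, 0, 0.6], "rot": [0, 0, 0.25], "grip": 1},
  {"delta_pos": [0.008, 0.008, 0.7], "rot": [0, 0, 0.5], "grip": 1},
  {"delta_pos": [0.008, 0.008, 0.7], "rot": [0, 0, 0.75], "grip": 1},
  {"delta_pos": [0.008, 0.008, 0.7], "rot": [0, 0, 1], "grip": 1},
])

```text
t: 13.82
tcp_pos: [0.5666, 0.0591, 0.2363]
orientation: [0.0, 0.503, 0.864, 0.0]
wrist_force: [0.4, -0.1, 0.9]
grip_width: 0.0852
```

apply_moves([
  {"delta_pos": [0, 0, 0], "rot": [0, 0, 0.25], "grip": 1},
  {"delta_pos": [0, 0, 0], "rot": [0, 0, 0.5], "grip": 1},
  {"delta_pos": [0, 0, 0], "rot": [0, 0, 0.75], "grip": 1},
  {"delta_pos": [0, 0, 0], "rot": [0, 0, 1], "grip": 1},
  {"delta_pos": [0, 0, 0], "rot": [0, 0, 1], "grip": 1},
])

```text
t: 14.45
tcp_pos: [0.5666, 0.0591, 0.2361]
orientation: [-0.0, 0.136, 0.991, 0.0]
wrist_force: [-0.2, 0.7, -0.1]
grip_width: 0.0855
```

Run:
```python
from ov import *
s=st(); c=cam('wrist','w14'); 
p=np.array([.5665,.0592,.178+.0015])
G=(0,255,0)
im=cv2.resize(c['image'][120:384,100:412],None,fx=2.4,fy=2.4,interpolation=cv2.INTER_CUBIC)
a=overlay(c,im,100,120,2.4,[(p,.014,G),(p*[1,1,0]+[0,0,.157],.0235,(0,0,255))])
cv2.imwrite('pics/ov14.png',a)
```

```text
t 14.45
qpos [-0.6291  0.1734  0.5099  1.6805 -0.0873  1.3105  1.1941]
tcp_pos [0.5666 0.0591 0.2361]
orientation [-1.000e-04  1.364e-01  9.907e-01  0.000e+00]
wrist_force [-0.1625  0.707  -0.1407]
wrist_torque [-0.0079  0.041  -0.0279]
grip_width 0.0855
```

View pics/ov14.png

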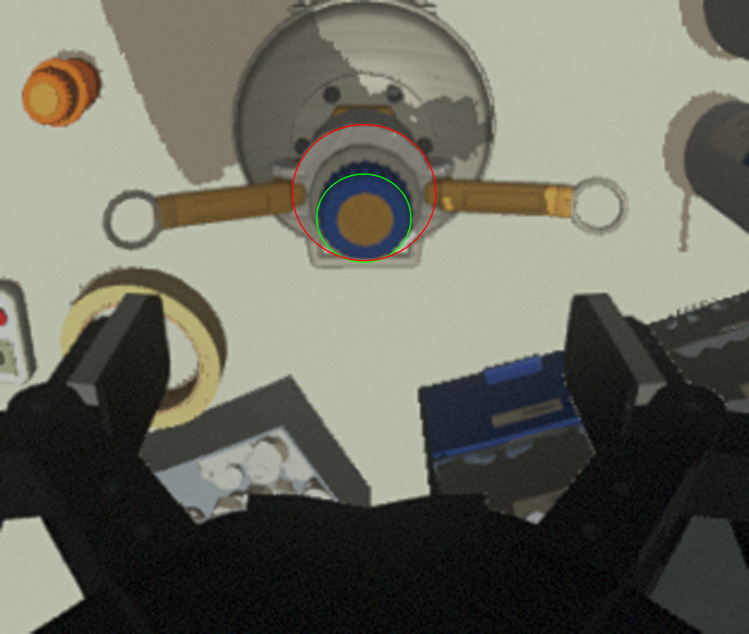

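apply_moves([
  {"delta_pos": [0, 0, -0.3], "rot": [0, 0, 0.035], "grip": 1},
  {"delta_pos": [0, 0, -0.6], "rot": [0, 0, 0.035], "grip": 1},
  {"delta_pos": [0, 0, -0.68], "rot": [0, 0, 0.035], "grip": 1},
  {"delta_pos": [0, 0, -0.72], "rot": [0, 0, 0.035], "grip": 1},
], grip_force=25)

```text
t: 15.0
tcp_pos: [0.5668, 0.0591, 0.1645]
orientation: [0.0, 0.124, 0.992, -0.0]
wrist_force: [-0.1, -0.2, 0.3]
grip_width: 0.0857
```

Run:
```python
from ov import *
s=st(); c=cam('wrist','w15'); 
cv2.imwrite('pics/w15c.png',cv2.resize(c['image'][120:384,100:412],None,fx=2.4,fy=2.4,interpolation=cv2.INTER_CUBIC))
```

```text
t 15.0
qpos [-0.6142  0.229   0.5008  1.7727 -0.1185  1.1696  1.2444]
tcp_pos [0.5668 0.0591 0.1645]
orientation [ 1.000e-04  1.238e-01  9.923e-01 -0.000e+00]
wrist_force [-0.0651 -0.1641  0.3048]
wrist_torque [-0.0061 -0.0336 -0.024 ]
grip_width 0.0857
```

View pics/w15c.png

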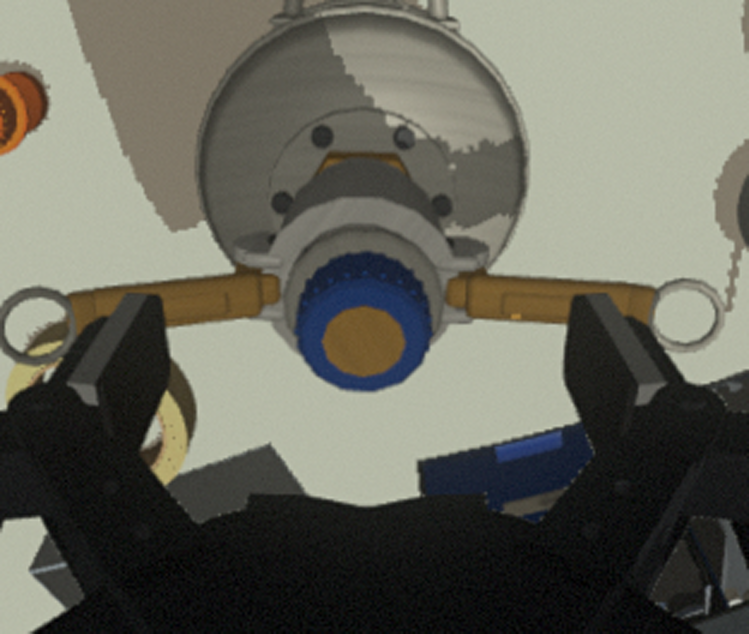

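apply_moves([
  {"delta_pos": [0, 0, -0.03], "rot": [0, 0, 0], "grip": 1},
  {"delta_pos": [0, 0, -0.06], "rot": [0, 0, 0], "grip": 1},
  {"delta_pos": [0, 0, -0.09], "rot": [0, 0, 0], "grip": 1},
  {"delta_pos": [0, 0, -0.12], "rot": [0, 0, 0], "grip": 1},
])

```text
t: 15.55
tcp_pos: [0.5673, 0.0584, 0.1531]
orientation: [0.001, 0.123, 0.992, -0.0]
wrist_force: [-1.6, -3.7, 8.5]
grip_width: 0.0849
```

apply_moves([
  {"delta_pos": [0, 0, -0.02], "rot": [0, 0, 0], "grip": 1},
  {"delta_pos": [0, 0, -0.04], "rot": [0, 0, 0], "grip": 1},
  {"delta_pos": [0, 0, -0.06], "rot": [0, 0, 0], "grip": 1},
])

```text
t: 15.92
tcp_pos: [0.5679, 0.0593, 0.1482]
orientation: [0.001, 0.123, 0.992, 0.001]
wrist_force: [-2.3, -1.2, 14.6]
grip_width: 0.0851
```

Run:
```python
from ov import *
s=st(); c=cam('wrist','w16'); 
cv2.imwrite('pics/w16c.png',cv2.resize(c['image'][120:384,100:412],None,fx=2.4,fy=2.4,interpolation=cv2.INTER_CUBIC))
```

```text
t 15.925
qpos [-0.6096  0.2446  0.4979  1.7909 -0.1289  1.1347  1.2541]
tcp_pos [0.5679 0.0593 0.1482]
orientation [1.400e-03 1.231e-01 9.924e-01 8.000e-04]
wrist_force [-2.2818 -1.1878 14.5956]
wrist_torque [-0.387   0.6555 -0.0359]
grip_width 0.0851
```

View pics/w16c.png

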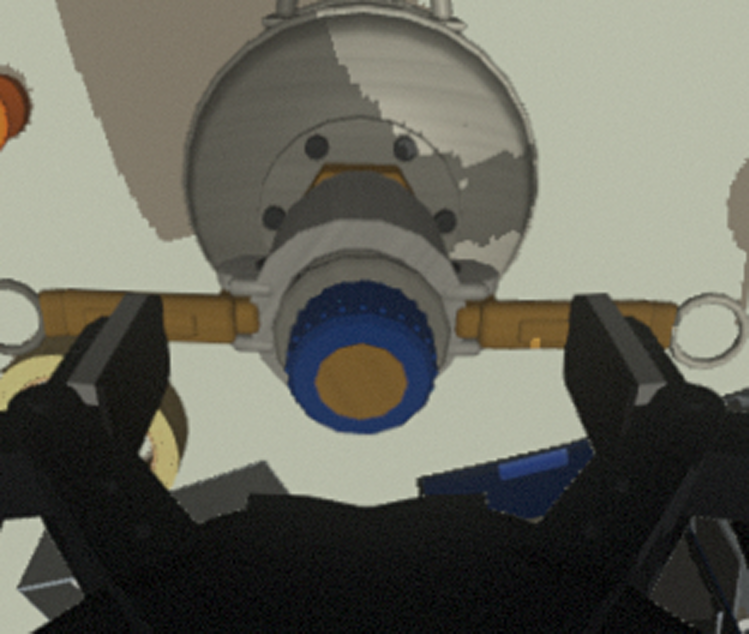

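apply_moves([
  {"delta_pos": [0, 0, -0.02], "rot": [0, 0, 0], "grip": 1},
  {"delta_pos": [0, 0, -0.04], "rot": [0, 0, 0], "grip": 1},
  {"delta_pos": [0, 0, -0.06], "rot": [0, 0, 0], "grip": 1},
])

```text
t: 16.35
tcp_pos: [0.5682, 0.0588, 0.1427]
orientation: [0.002, 0.123, 0.992, 0.001]
wrist_force: [-3.3, -1.1, 16.4]
grip_width: 0.0855
```

apply_moves([
  {"delta_pos": [0, 0, -0.015], "rot": [0, 0, 0], "grip": 1},
  {"delta_pos": [0, 0, -0.03], "rot": [0, 0, 0], "grip": 1},
  {"delta_pos": [0, 0, -0.045], "rot": [0, 0, 0], "grip": 1},
])

```text
t: 16.73
tcp_pos: [0.5682, 0.0587, 0.138]
orientation: [0.002, 0.123, 0.992, 0.001]
wrist_force: [-2.4, -2.0, 14.7]
grip_width: 0.0854
```

apply_moves([
  {"delta_pos": [0, 0, -0.02], "rot": [0, 0, 0], "grip": 1},
  {"delta_pos": [0, 0, -0.04], "rot": [0, 0, 0], "grip": 1},
  {"delta_pos": [0, 0, -0.055], "rot": [0, 0, 0], "grip": 1},
])

```text
t: 17.1
tcp_pos: [0.5682, 0.0587, 0.1322]
orientation: [0.002, 0.123, 0.992, 0.001]
wrist_force: [-1.1, -1.9, 13.8]
grip_width: 0.0855
```

Run:
```python
from ov import *
s=st(); c=cam('wrist','w17'); 
cv2.imwrite('pics/w17c.png',cv2.resize(c['image'][120:384,100:412],None,fx=2.4,fy=2.4,interpolation=cv2.INTER_CUBIC))
c=cam('scene','s17'); cv2.imwrite('pics/s17c.png',cv2.resize(c['image'][130:240,180:290],None,fx=5,fy=5,interpolation=cv2.INTER_CUBIC))
```

```text
t 17.1
qpos [-0.6049  0.2614  0.4955  1.8075 -0.1382  1.1031  1.2619]
tcp_pos [0.5682 0.0587 0.1322]
orientation [1.800e-03 1.234e-01 9.924e-01 5.000e-04]
wrist_force [-1.0607 -1.8769 13.7764]
wrist_torque [-0.4076  0.359   0.0336]
grip_width 0.0855
```

View pics/w17c.png

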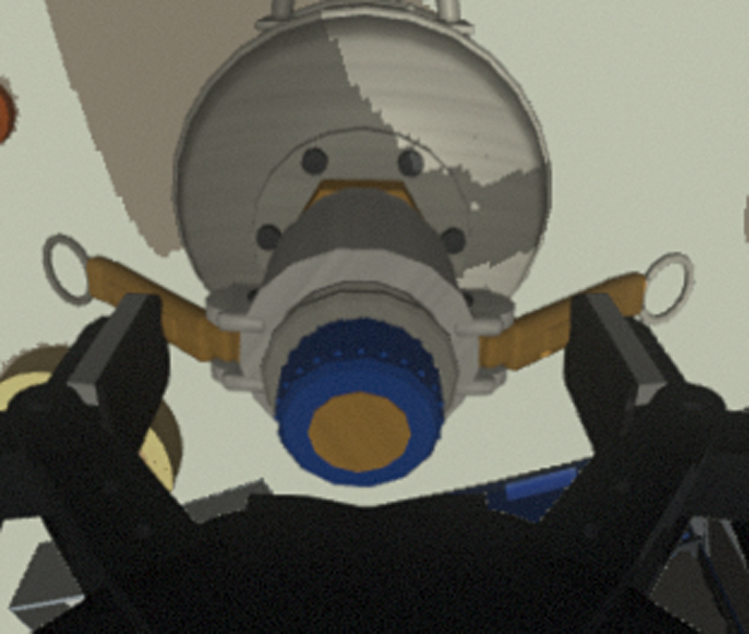

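View pics/s17c.png

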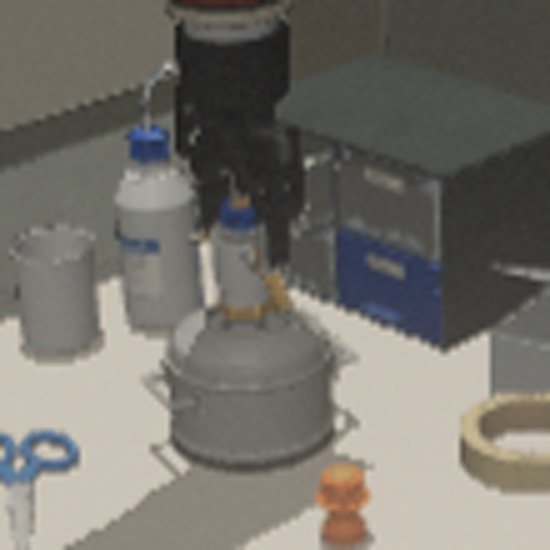

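apply_moves([
  {"delta_pos": [0, -0.006, -0.02], "rot": [0, 0, 0], "grip": 1},
  {"delta_pos": [0, -0.006, -0.04], "rot": [0, 0, 0], "grip": 1},
  {"delta_pos": [0, -0.006, -0.06], "rot": [0, 0, 0], "grip": 1},
])

```text
t: 17.58
tcp_pos: [0.5686, 0.0588, 0.1267]
orientation: [0.002, 0.123, 0.992, 0.001]
wrist_force: [-1.4, -1.8, 16.2]
grip_width: 0.0854
```

apply_moves([
  {"delta_pos": [0, 0, -0.02], "rot": [0, 0, 0], "grip": 1},
  {"delta_pos": [0, 0, -0.04], "rot": [0, 0, 0], "grip": 1},
  {"delta_pos": [0, 0, -0.06], "rot": [0, 0, 0], "grip": 1},
])

```text
t: 17.95
tcp_pos: [0.569, 0.0586, 0.1209]
orientation: [0.003, 0.123, 0.992, 0.001]
wrist_force: [-0.4, -1.6, 16.6]
grip_width: 0.0854
```

apply_moves([
  {"delta_pos": [0, 0, -0.02], "rot": [0, 0, 0], "grip": 1},
  {"delta_pos": [0, 0, -0.035], "rot": [0, 0, 0], "grip": 1},
  {"delta_pos": [0, 0, -0.05], "rot": [0, 0, 0], "grip": 1},
])

```text
t: 18.32
tcp_pos: [0.5691, 0.0586, 0.1158]
orientation: [0.003, 0.123, 0.992, 0.001]
wrist_force: [-0.5, -1.1, 16.7]
grip_width: 0.0854
```

Run:
```python
from ov import *
s=st(); c=cam('wrist','w18'); 
cv2.imwrite('pics/w18c.png',cv2.resize(c['image'][120:384,100:412],None,fx=2.4,fy=2.4,interpolation=cv2.INTER_CUBIC))
```

```text
t 18.325
qpos [-0.5992  0.2797  0.4917  1.8233 -0.1498  1.0694  1.2718]
tcp_pos [0.5691 0.0586 0.1158]
orientation [0.0026 0.1232 0.9924 0.001 ]
wrist_force [-0.476  -1.0684 16.7302]
wrist_torque [-0.2999 -0.0616  0.0355]
grip_width 0.0854
```

View pics/w18c.png

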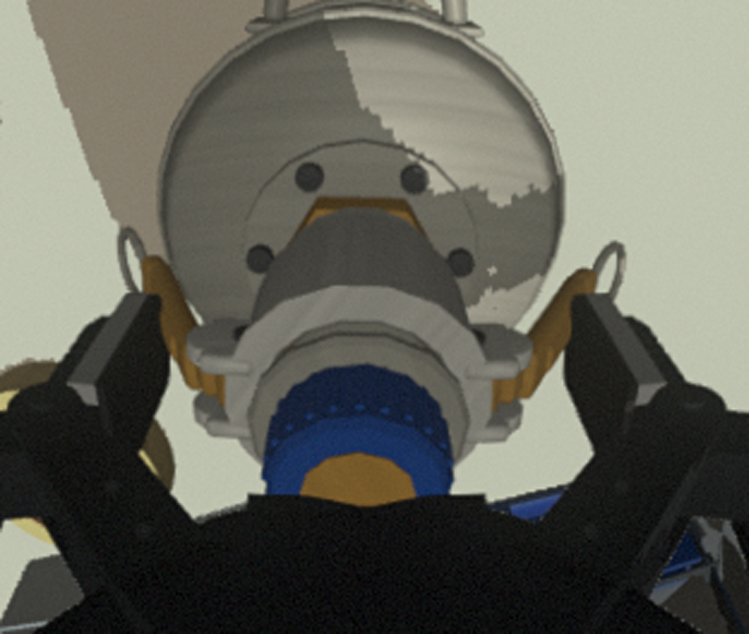

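apply_moves([
  {"delta_pos": [-0.01, -0.01, -0.01], "rot": [0, 0, 0], "grip": 0.92},
  {"delta_pos": [-0.01, -0.01, -0.02], "rot": [0, 0, 0], "grip": 0.86},
  {"delta_pos": [-0.01, -0.01, -0.02], "rot": [0, 0, 0], "grip": 0.8},
  {"delta_pos": [-0.01, -0.01, -0.02], "rot": [0, 0, 0], "grip": 0.75},
], grip_force=25)

```text
t: 18.88
tcp_pos: [0.567, 0.0576, 0.1124]
orientation: [0.001, 0.123, 0.992, 0.0]
wrist_force: [1.4, -0.2, 4.7]
grip_width: 0.0746
```

apply_moves([
  {"delta_pos": [0, 0, 0], "rot": [0, 0, 0], "grip": 0.7},
  {"delta_pos": [0, 0, 0], "rot": [0, 0, 0], "grip": 0.65},
  {"delta_pos": [0, 0, 0], "rot": [0, 0, 0], "grip": 0.6},
])

```text
t: 19.25
tcp_pos: [0.566, 0.0575, 0.1115]
orientation: [0.0, 0.123, 0.992, 0.0]
wrist_force: [2.4, -0.1, 2.8]
grip_width: 0.0682
```

Run:
```python
from ov import *
s=st(); c=cam('wrist','w19'); 
cv2.imwrite('pics/w19c.png',cv2.resize(c['image'][120:384,100:412],None,fx=2.4,fy=2.4,interpolation=cv2.INTER_CUBIC))
```

```text
t 19.25
qpos [-0.5982  0.2816  0.4912  1.831  -0.1504  1.0648  1.2737]
tcp_pos [0.566  0.0575 0.1115]
orientation [4.000e-04 1.231e-01 9.924e-01 1.000e-04]
wrist_force [ 2.3688 -0.1315  2.7876]
wrist_torque [ 0.009  -0.3678  0.0263]
grip_width 0.0682
```

View pics/w19c.png

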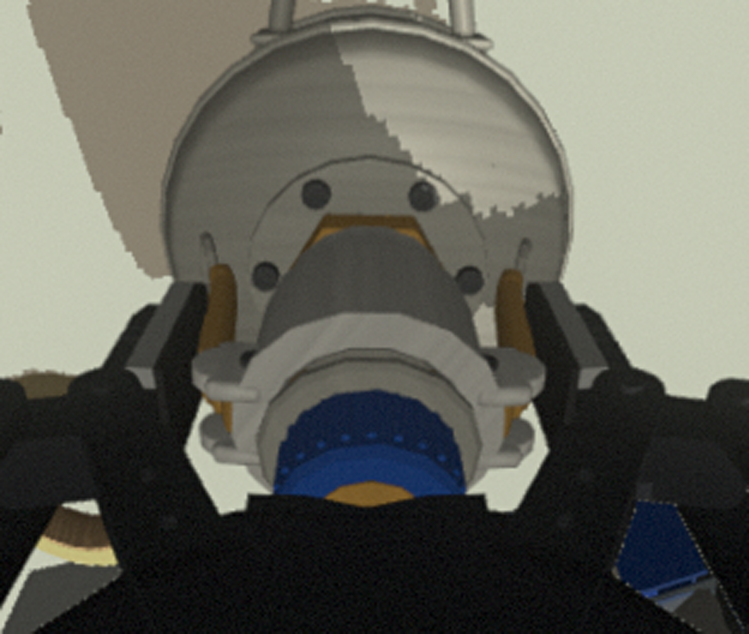

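apply_moves([
  {"delta_pos": [0, 0, 0], "rot": [0, 0, 0], "grip": 0.55},
  {"delta_pos": [0, 0, 0], "rot": [0, 0, 0], "grip": 0.5},
  {"delta_pos": [0, 0, 0], "rot": [0, 0, 0], "grip": 0.46},
  {"delta_pos": [0, 0, 0], "rot": [0, 0, 0], "grip": 0.43},
  {"delta_pos": [0, 0, 0], "rot": [0, 0, 0], "grip": 0.42},
])

```text
t: 19.92
tcp_pos: [0.5656, 0.0579, 0.1112]
orientation: [-0.0, 0.123, 0.992, 0.0]
wrist_force: [0.2, 1.4, 5.4]
grip_width: 0.0609
```

apply_moves([
  {"delta_pos": [0, 0, 0], "rot": [0, 0, 0], "grip": 0.4},
  {"delta_pos": [0, 0, 0], "rot": [0, 0, 0], "grip": 0.38},
  {"delta_pos": [0, 0, 0], "rot": [0, 0, 0], "grip": 0.36},
  {"delta_pos": [0, 0, 0], "rot": [0, 0, 0], "grip": 0.36},
])

```text
t: 20.42
tcp_pos: [0.5656, 0.0579, 0.1113]
orientation: [-0.0, 0.123, 0.992, 0.0]
wrist_force: [0.1, 1.6, 5.7]
grip_width: 0.0605
```

Run:
```python
from ov import *
s=st(); c=cam('wrist','w20'); 
cv2.imwrite('pics/w20c.png',cv2.resize(c['image'][120:384,100:412],None,fx=2.4,fy=2.4,interpolation=cv2.INTER_CUBIC))
```

```text
t 20.425
qpos [-0.5984  0.2816  0.4908  1.8313 -0.1508  1.0654  1.2737]
tcp_pos [0.5656 0.0579 0.1113]
orientation [-1.000e-04  1.229e-01  9.924e-01  2.000e-04]
wrist_force [0.1014 1.603  5.7296]
wrist_torque [ 0.5053 -0.025   0.0022]
grip_width 0.0605
```

View pics/w20c.png

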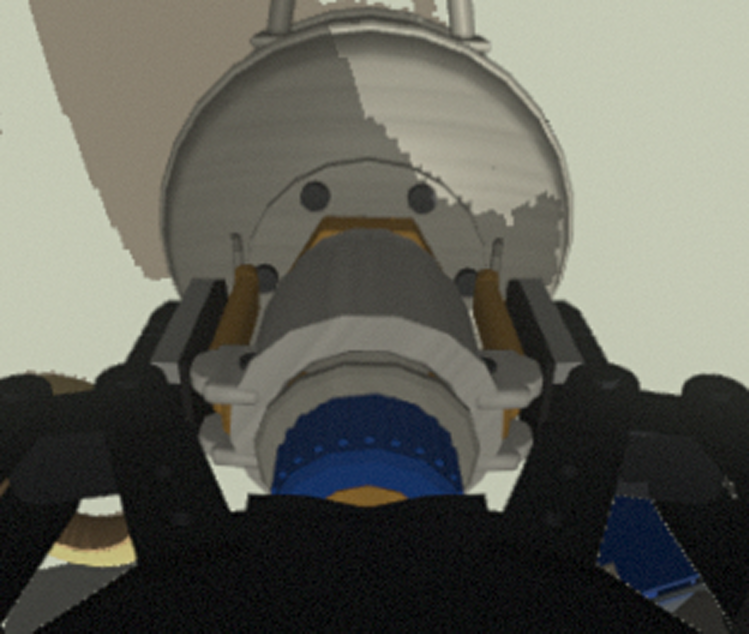

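apply_moves([
  {"delta_pos": [0, -0.003, 0], "rot": [0, 0, 0], "grip": 0.34},
  {"delta_pos": [0, -0.003, 0], "rot": [0, 0, 0], "grip": 0.32},
  {"delta_pos": [0, -0.003, 0], "rot": [0, 0, 0], "grip": 0.32},
], grip_force=32)

```text
t: 20.85
tcp_pos: [0.5656, 0.0579, 0.1114]
orientation: [-0.0, 0.123, 0.992, 0.0]
wrist_force: [0.5, 2.4, 5.8]
grip_width: 0.06
```

apply_moves([
  {"delta_pos": [0, 0, 0], "rot": [0, 0, 0], "grip": 0.5},
  {"delta_pos": [0, 0, 0], "rot": [0, 0, 0], "grip": 0.8},
  {"delta_pos": [0, 0, 0], "rot": [0, 0, 0], "grip": 1},
  {"delta_pos": [0, 0, 0.1], "rot": [0, 0, 0], "grip": 1},
  {"delta_pos": [0, 0, 0.3], "rot": [0, 0, 0], "grip": 1},
])

```text
t: 21.48
tcp_pos: [0.5651, 0.0571, 0.1415]
orientation: [-0.001, 0.123, 0.992, -0.0]
wrist_force: [0.5, 0.7, 0.1]
grip_width: 0.0853
```

apply_moves([
  {"delta_pos": [0, 0, 0.4], "rot": [0, 0, 0], "grip": 1},
  {"delta_pos": [0, 0, 0.8], "rot": [0, 0, 0], "grip": 1},
  {"delta_pos": [0, 0, 1.0], "rot": [0, 0, 0], "grip": 1},
])

```text
t: 21.85
tcp_pos: [0.5664, 0.057, 0.2444]
orientation: [0.002, 0.123, 0.992, 0.001]
wrist_force: [-0.3, -0.0, -0.1]
grip_width: 0.0851
```

Run:
```python
from ov import *
s=st(); c=cam('wrist','w21'); 
cv2.imwrite('pics/w21c.png',cv2.resize(c['image'][60:324,100:412],None,fx=2.4,fy=2.4,interpolation=cv2.INTER_CUBIC))
```

```text
t 21.85
qpos [-0.6287  0.1648  0.5115  1.6723 -0.0835  1.3227  1.221 ]
tcp_pos [0.5664 0.057  0.2444]
orientation [1.600e-03 1.232e-01 9.924e-01 7.000e-04]
wrist_force [-0.2871 -0.0107 -0.1174]
wrist_torque [ 0.0491 -0.009  -0.0517]
grip_width 0.0851
```

View pics/w21c.png

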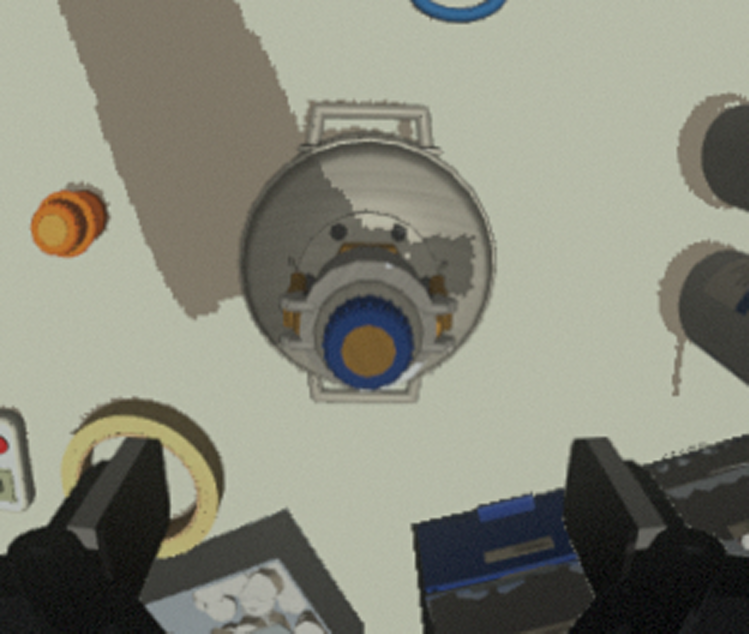

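Run:
```python
from ov import *
c=cam('scene','s22'); cv2.imwrite('pics/s22c.png',cv2.resize(c['image'][150:240,180:290],None,fx=6.5,fy=6.5,interpolation=cv2.INTER_CUBIC))
c=cam('wrist','w22'); g=(np.power(c['image']/255.,.6)*255).astype(np.uint8)
cv2.imwrite('pics/w22c.png',cv2.resize(g[130:230,200:310],None,fx=6.5,fy=6,interpolation=cv2.INTER_CUBIC))
```

```text
(no output)
```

View pics/s22c.png

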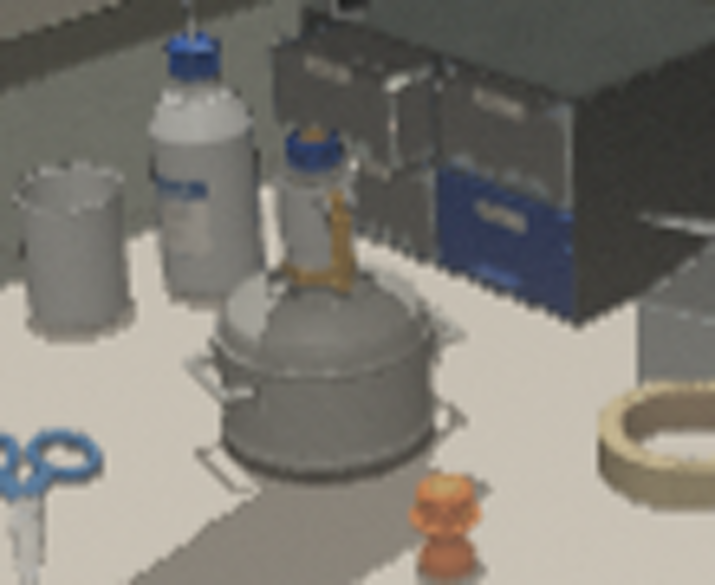

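View pics/w22c.png

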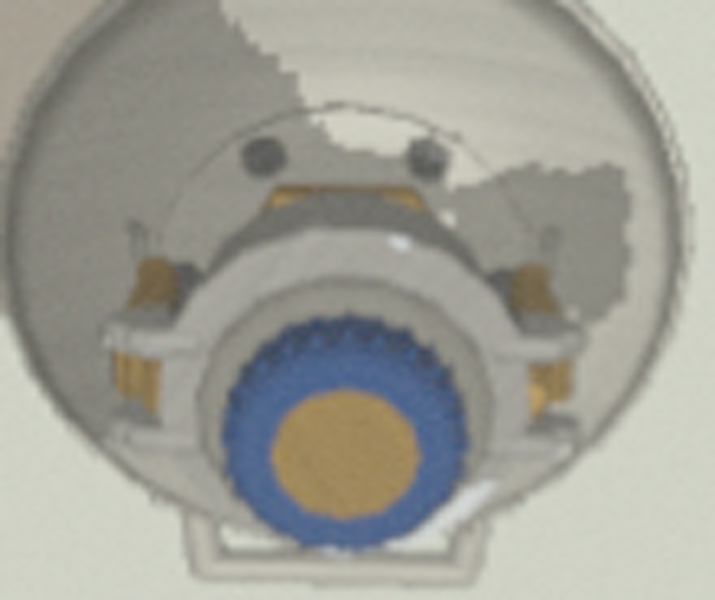

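Run:
```python
from h import *
c=cam('wrist'); s=status.state(); o=np.array([.5662,.0588]);g=(np.power(c['image']/255.,.6)*255).astype(np.uint8)
im=cv2.resize(g[130:230,200:310],None,fx=6.5,fy=6,interpolation=cv2.INTER_CUBIC)
y=np.radians(-14.1);ey=np.array([-np.sin(y),np.cos(y)]);ex=np.array([np.cos(y),np.sin(y)])
for th,col in((0,(0,0,255)),(np.radians(6),(0,255,0))):
  for sg in (1,-1):
    pts=[]
    for l in (.010,.051):
      for w in (-.0055,.0055):
        r=.0305+l*np.sin(th); p=o+sg*ey*r+ex*w
        u=proj(c,[p[0],p[1],.15-l*np.cos(th)],1); pts.append([(u[0]-200+.5)*6.5,(u[1]-130+.5)*6])
    pts=np.array(pts)[[0,1,3,2]]; cv2.polylines(im,[pts.astype(np.int32)],True,col,1,cv2.LINE_AA)
cv2.imwrite('pics/w23c.png',im)
```

```text
(no output)
```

View pics/w23c.png

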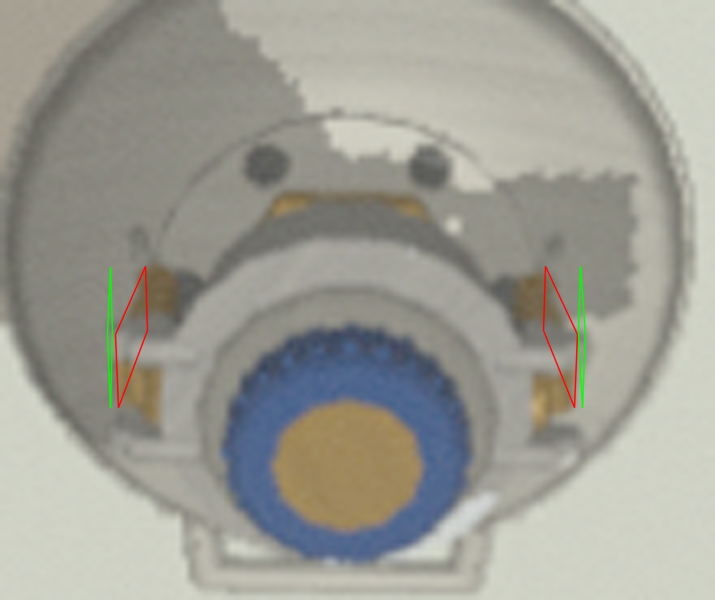

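Both blades match the fully closed outline and the gripper is clear, so I'm handing in.

Run:
```python
from h import *
s=st(); print(ticket.close_job())
```

```text
t 22.05
qpos [-0.6285  0.1672  0.5109  1.6764 -0.0843  1.3196  1.2216]
tcp_pos [0.5655 0.0572 0.2412]
orientation [1.000e-04 1.230e-01 9.924e-01 1.000e-04]
wrist_force [ 0.7594  0.8205 -0.9277]
wrist_torque [0.0018 0.0219 0.0453]
grip_width 0.0858
the job is handed in; nothing more can be done
None
```

The vessel is closed and the job was handed in at about 22 s of the 72 s allowed; no verdict was reported.

- **Plug:** I put the blue-topped plug in the coupler with both arms up and pushed it past the poppet (about 3–6 N drag). I stopped on the gasket at a wrist reading of 14.6 N, with the plug's underside about 1.5 mm above home. The wrist reading has about ±1 N of noise.
- **Cam arms:** I pushed both arms down together with the open fingers, peaking at about 17 N in total. Then I squeezed them shut at 25 N, with a brief check at 32 N. The right arm ran slightly ahead of the left, by an estimated 0.1–0.15 rad, within the half radian allowed.
- **Last checks:** In the wrist picture both blades match the outline for fully closed. The jaws stopped at 60 mm, against 61 mm expected; under load they read a few millimetres low, as they did on the plug. I did not measure the plug's final height after closing.
- **Disagreement:** The top and wrist cameras differed by 2–4 mm in y, so I did the final alignment from a close wrist view and by feel.
- **Surroundings:** The gripper ended open and well clear above the plug. The arm touched nothing else: the beaker, wash bottle and orange plug stand as before, and it never went near the vials.

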